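Load the inclined core-scanner holder for white calibration

TASK

Get the tilted sample holder ready for the white calibration: stack the reddish-brown sandstone block, then the yellow spacer, then the black tile with its white disc facing out, each fully home and square in the holder's pocket before the next. Set the parts down rather than dropping them, let go of them, and leave the other things on the bench where they are.

Things in the scene. Friction and masses are not known exactly. Their poses are not given: they have to be found in the camera images.
- pocket (a point): centre of the floor of the inclined holder's square pocket (60 x 60 mm inside, open at the top), 65 mm above the table. Frame: z = pocket axis, leaning 30 degrees from vertical to the robot's right (-y, within 25 degrees); x = up the slope, roughly to the left; y level, roughly towards the robot. Walls 6 mm thick across both x sides, corner posts on the y sides; they rise 44 mm above the floor, then flare out as a lead-in up to 52 mm
- cell: blue plate (100 x 110 mm) with the pocket; same origin and axes as pocket. In the middle of each y side is a 48 mm wide gap between the corner posts, for the fingers, open down to the blue plate 10 mm below the pocket floor (a black pad, 40 mm wide in y)
- fixture: the holder's dark steel base, 170 x 140 x 12 mm, fixed to the table; origin under its centre, straight below the pocket floor's centre; z up, x horizontal, roughly to the robot's left; the cell does not move on it
- block_center (a point): centre (half-way up) of the reddish-brown banded sandstone block, 52 x 52 mm square, 24 mm high, 0.1 to 0.2 kg, lying flat on the table; z up, x and y square to its sides; yaw of all three parts is anything within about 35 degrees; the three parts' places on the table are swapped between starts
- spacer_center (a point): centre (half-way up) of the yellow spacer plate with four dark dots, 52 x 52 mm square, 12 mm thick, lying flat on the table; z up, x and y square to its sides
- tile_center (a point): centre (half-way up) of the reference tile: a black plate 52 x 52 mm square, 12 mm thick, with a white disc of 42 mm on its upper face; lies flat on the table, white disc up; x and y square to its sides
- tile_face (a point): centre of the tile's upper (white disc) face, 6 mm above its centre
- washbottle: white wash bottle with a red cap, 52 mm across, 130 mm tall, standing; bystander, loose; origin at the centre of its underside
- jar: amber sample jar with a black cap, 52 mm across, 60 mm tall, standing; bystander, loose; origin at the centre of its underside
- brush: hand brush 170 mm long, lying; bystander, loose; origin under its middle
- sharpener: small steel sharpener block, 26 x 18 x 14 mm; bystander, loose; origin at the centre of its underside
- pencil: green pencil, 150 mm long, 8 mm thick, lying; bystander, loose; origin at the centre of its underside
- rockchip: grey rock chip, 50 x 34 x 22 mm; bystander, loose; origin at the centre of its underside
There are look-alikes about, which are no part of the job. Of the things like the part that bears tile_center, leave any that is orange; of the rest the larger one is meant.

How it is judged (in metres and radians):
On the way, in this order (a step that is already met when the one before it is completed fails the run):
1. the sandstone block is seated squarely in the pocket on its floor and let go (x of block_center in the frame of pocket between -0.006 and 0.006 m and y of block_center in the frame of pocket between -0.006 and 0.006 m and z of block_center in the frame of pocket between 0.009 and 0.015 m and angle between the z axis of block_center and the z axis of pocket, either way round below 0.09 rad and contact force between the fingers and block below 0.05 N), for 0.2 s.
2. the yellow spacer is seated squarely in the pocket on the block and let go (x of spacer_center in the frame of pocket between -0.006 and 0.006 m and y of spacer_center in the frame of pocket between -0.006 and 0.006 m and z of spacer_center in the frame of pocket between 0.027 and 0.033 m and angle between the z axis of spacer_center and the z axis of pocket, either way round below 0.09 rad and contact force between the fingers and spacer below 0.05 N), for 0.2 s.
3. the reference tile is seated squarely in the pocket on the spacer, white disc out, and let go (x of tile_center in the frame of pocket between -0.006 and 0.006 m and y of tile_center in the frame of pocket between -0.006 and 0.006 m and z of tile_center in the frame of pocket between 0.039 and 0.045 m and angle between the z axis of tile_center and the z axis of pocket, either way round below 0.09 rad and contact force between the fingers and tile below 0.05 N and z of tile_face in the frame of pocket above 0.045 m), for 0.2 s.
At the end, for the whole second after the job is handed in: block, spacer, tile stacked in that order in the pocket, white disc out: centres within 6 mm of the pocket axis along its x and y, within 3 mm of 12, 30 and 42 mm above its floor, square to its axis within 0.09 rad (5 degrees), slower than 0.02 m/s, free of the fingers (all of step 1 and all of step 2 and all of step 3 and linear speed of each of block, spacer, tile below 0.02 m/s); the robot touches nothing.
It fails at once if a part is dropped (faster than 0.6 m/s out of the fingers, a fall of about 20 mm) ((linear speed of block above 0.6 m/s and contact force between the fingers and block below 0.05 N) or (linear speed of spacer above 0.6 m/s and contact force between the fingers and spacer below 0.05 N) or (linear speed of tile above 0.6 m/s and contact force between the fingers and tile below 0.05 N)).
It fails at once if a bystander is moved by more than 40 mm (distance of any of washbottle, jar, brush, sharpener, pencil, rockchip from where it was at the start of the episode above 0.04 m).
It also fails if it takes over 72 s, if anything falls off the work surface, if the arm or the gripper's body presses on something with over 40 N, if the wrist force passes 120 N, or if a joint passes its speed limit or range.

ROBOT

A 7-joint arm with a two-finger parallel gripper is mounted at the origin on the work surface. World frame = base frame: x ahead of the robot, y to its left, z up, the work surface at z = 0. Lengths are in mm, angles in degrees, forces in N, time in s.
With the tool pointing down it reaches from about 425 to 825 mm from the base axis. Payload 3.6 kg.
Tool frame: the origin (TCP) lies on the mounting face of the last link; the fingertips stand 173 mm ahead of it and the grasp point (between the pads) lies 155 mm ahead of it (bot.tcp_to_grasp is the distance from the TCP to the grasp point, in mm); x points along the fingers, y is the direction in which the jaws open and shut, and the axes are right-handed (so a half turn about x gives the same grasp; the last joint's range is limited). The gripper opens to 85 mm and grips with 20 to 120 N. Pads are 22 mm wide; open, the fingers measure 114 mm over their backs; the gripper's body (76 mm by 85 mm) begins 54 mm behind the grasp point. The pads swing forward as they close: fully open they stand 13 mm farther back than shut.
Start: joints at [-70.56, 35.231, -0.722, 81.555, 0.464, 63.22, -2.315], TCP at [232.478, 606.984, 404.697] pointing down, gripper open.
Joint ranges: [-178.69, 178.69], [-17.37, 117.87], [-77.05, 75.6], [15.02, 138.74], [-78.02, 258.01], [0.78, 113.62], [-162.83, 162.83]. Speed limits (degrees/s): [159.86, 159.86, 180, 180, 180, 180, 180].

INTERFACE

Orientations are given as [roll, pitch, yaw] about the fixed x, y, z axes, in that order (R = Rz(yaw) Ry(pitch) Rx(roll)).
In Python, from plant import bot, vision, order gives the robot as it stands.
- The arm moves only by the tool carry_out, never from a script. Its argument "steps" is text: rows parted by semicolons, each of 7 numbers parted by spaces: the shift along the tool's x, y, z in m, then the turn, a rotation vector about the tool's x, y, z in degrees, then the closure, from -1 (fully open) to 1 (shut). A call has 1 to 10 rows; each row shifts and turns the commanded pose from where the row before left it, along the tool's axes as they then stand; what a row does not reach is not made up. A row lasts 1/12 s, in which the tool goes at most 41.7 mm and 7.16 degrees, less where a joint would pass 70% of its speed; a pose out of reach is approached as far as the arm can. A call is refused whole if a number of a shift passes 0.0417 or a number of a turn 7.16, either way. A call with a gripper value outside its range is refused whole. The fingers move at their own pace and stop on an object; "force" is the grip in N (left out, the last holds). Time passes only in rows, so rows that do not move let the fingers close. It gives the time, the measured TCP pose, the force and the opening at its end, in the units of the state.
- bot.get_state(): the state, without advancing time (a new reading comes with each control period).
- vision.grab_frame(name): name is "scene" or "top" or "wrist"; returns a dict with "pixels" (420x560x3 uint8, blue, green, red), "vfov" (degrees; the focal length in pixels is half the picture's height over the tangent of half this angle, whatever the lens; pixels are square), "cx", "cy" (the principal point, pixels), "dist_coeffs" ([k1, k2, p1, p2, k3] as OpenCV has them; the pictures are not rectified), "R" (3x3) and "t" (3): a world point X has camera coordinates R X + t. Camera axes: x right, y down, z forward; pixel columns grow to the right and rows downward; lengths in mm; the calibration is good to about 2 mm. A picture is of the moment at which its call begins. There is no depth.
- order.finish_job(): hands the job in, once; it reports no verdict.
The state is a dict: "time": time; "q": joint angles; "dq": joint speeds; "tau": joint torques, N m; "tcp_pos": TCP position; "eef_rot": TCP orientation; "force": force on the tool from outside, world axes, zero at the start; "ft_torque": the same for the moment, N m; "gripper_width": finger opening in mm.
Only numpy, scipy, OpenCV 4.12 (cv2) and the standard library are available. Lean on these libraries where they do the work, as an engineer would, in place of code of your own. Each camera call takes 0.05 s, during which the arm holds its last target.

## Working session

There is one attempt and no reset: what is moved stays moved. The work goes in short steps, Python scripts to look and compute and a tool call to move; the robot and the scene stay as the last step left them, time stands still between calls to the robot, and variables do not carry over. Pictures are saved under pics/ and viewed, and the job is handed in when it is done.

Besides the shell and the picture viewer there is one more tool, called after ">>>" as a command line: name --argument value ..., lists and objects as JSON in quotes. carry_out: Moves the arm, as the interface text tells. Its arguments: {"type":"object","properties":{"steps":{"type":"string"},"force":{"type":"number"}},"required":["steps"]}

```bash
ls; mkdir -p pics
python3 - <<'E'
from plant import bot, vision, order
import cv2
s=bot.get_state();print({k:s[k] for k in s}); print(bot.tcp_to_grasp)
for n in ("scene","top","wrist"):
    f=vision.grab_frame(n);cv2.imwrite(f"pics/{n}0.png",f["pixels"]);print(n,f["vfov"],f["cx"],f["cy"],f["dist_coeffs"],f["R"],f["t"])
E
```

```text
pics
{'time': 0.0, 'q': array([-70.55861658,  35.28935146,  -0.72228474,  81.64121496,
         0.46418584,  63.22000456,  -2.31324785]), 'dq': array([ 0.00727437,  0.0106893 ,  0.00767507,  0.05511221,  0.04299697,
        0.03836568, -0.0307375 ]), 'tau': array([ 1.27195913e-04, -4.69213128e+01,  2.59027518e-01, -1.71036083e+01,
        9.87517851e-03,  9.73567221e-03,  1.89075541e-05]), 'tcp_pos': array([232.3875647 , 606.69529069, 403.53707556]), 'eef_rot': array([ -89.0071814 ,   89.85230834, -109.96201932]), 'force': array([ 0.44381151, -0.42396693,  0.07476711]), 'ft_torque': array([-0.02568727,  0.02359734, -0.08393689]), 'gripper_width': 85.18305843981318}
154.70000000000002
scene 43.190133708939996 280.680801553152 208.3060317592694 [-0.20200439  0.          0.          0.          0.        ] [[ 0.56124488  0.82744191  0.01854905]
 [ 0.54344188 -0.35152197 -0.76230127]
 [-0.62423962  0.43791802 -0.64695649]] [-336.04762728 -242.02640349 1724.20534004]
top 47.00880042101383 283.06966952240896 203.4988124657142 [0.03044046 0.         0.         0.         0.        ] [[-0.00744114 -0.99992686 -0.00953469]
 [-0.98418977  0.00901072 -0.17688784]
 [ 0.17696082  0.00806769 -0.98418483]] [  27.09112754  559.98527196 1146.16873507]
wrist 61.797555283858756 282.4695413345308 211.28361684361957 [-0.04829608  0.          0.          0.          0.        ] [[ 0.35821489  0.93363569 -0.0025488 ]
 [ 0.89387718 -0.34216968  0.28966099]
 [ 0.26956572 -0.1060392  -0.95712591]] [-648.23630227  -38.10917079  378.77824352]
```

View pics/scene0.png

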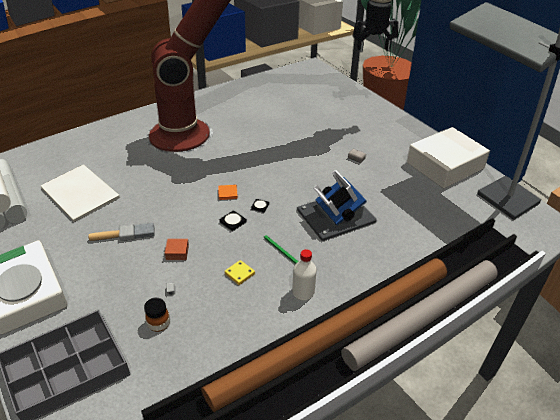

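View pics/top0.png

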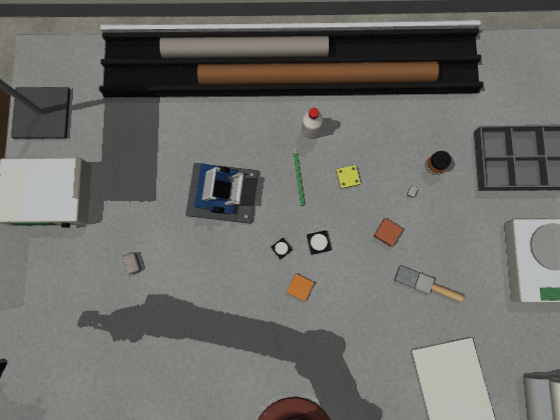

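View pics/wrist0.png

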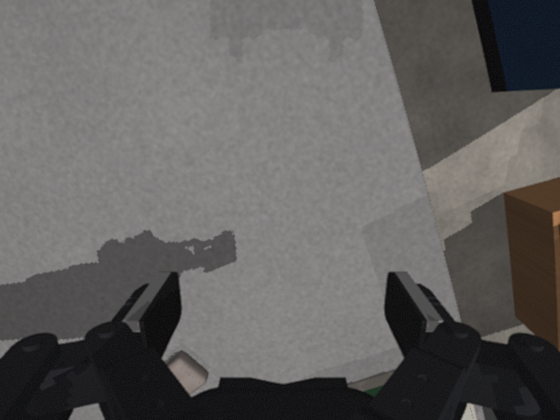

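Top view: reddish-brown block at (389,232), yellow spacer at (348,176), larger black tile at (319,242). The look-alikes are the small black tile (282,248) and the orange plate (301,287). The holder is at (224,190). I'll check these in a close crop.

```bash
cat > h.py <<'E'
from plant import bot, vision, order
import cv2, numpy as np
def K(f):
    fl=f["pixels"].shape[0]/2/np.tan(np.radians(f["vfov"]/2))
    return np.array([[fl,0,f["cx"]],[0,fl,f["cy"]],[0,0,1]])
def rays(f,px):
    p=cv2.undistortPoints(np.array(px,float).reshape(-1,1,2),K(f),np.array(f["dist_coeffs"])).reshape(-1,2)
    R=np.array(f["R"]);t=np.array(f["t"])
    d=np.c_[p,np.ones(len(p))]@R; return -R.T@t,d
def onz(f,px,z):
    c,d=rays(f,px); return c+d*((z-c[2])/d[:,2])[:,None]
def proj(f,X):
    r,_=cv2.Rodrigues(np.array(f["R"])); return cv2.projectPoints(np.array(X,float).reshape(-1,1,3),r,np.array(f["t"],float),K(f),np.array(f["dist_coeffs"]))[0].reshape(-1,2)
def crop(f,x,y,w,h,s,name):
    c=f["pixels"][y:y+h,x:x+w]; cv2.imwrite("pics/"+name,cv2.resize(c,None,fx=s,fy=s,interpolation=cv2.INTER_CUBIC))
E
python3 - <<'E'
from h import *
f=vision.grab_frame("top")
np.save
crop(f,260,150,160,160,4.5 and 3.75,"topc1.png"); crop(f,180,150,90,80,8,"topc2.png")
g=vision.grab_frame("scene"); crop(g,290,160,90,80,8,"scc2.png")
E
```

```text
(no output)
```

View pics/topc1.png

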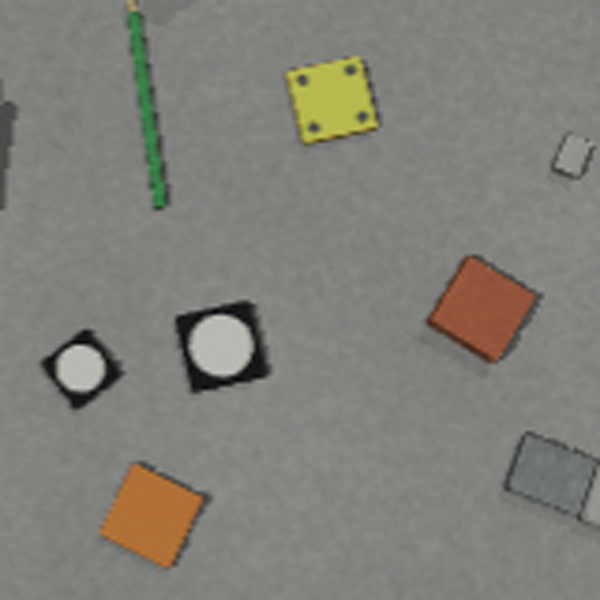

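View pics/topc2.png

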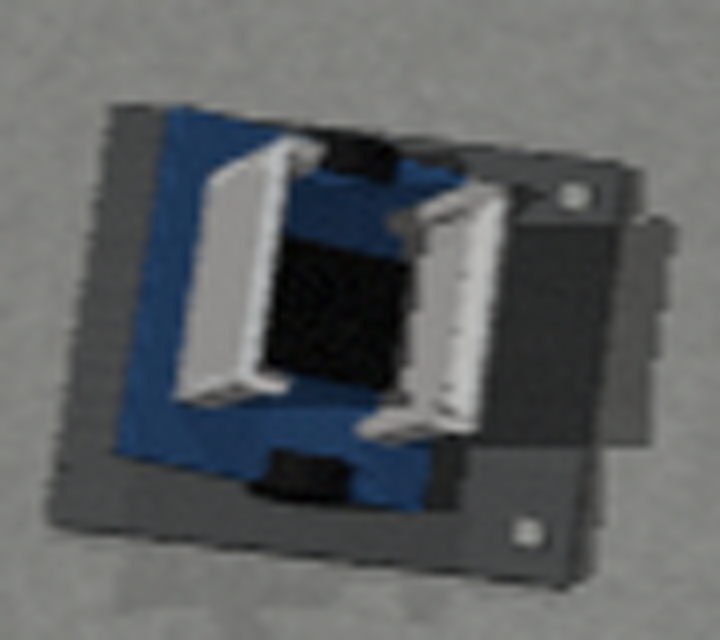

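View pics/scc2.png

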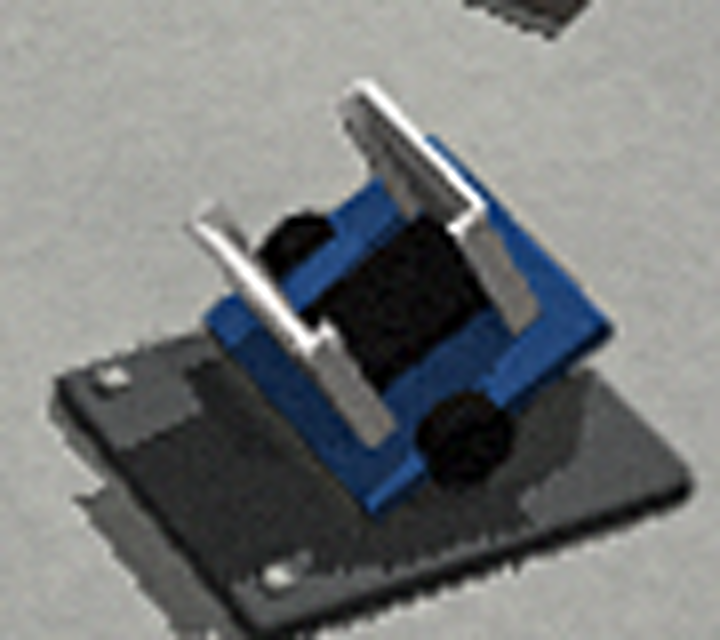

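Close crop agrees: the larger black tile with the white disc is at (319,242). The orange plate and the smaller black tile are decoys. Next I'll measure.

Run:
```python
from h import *
f=vision.grab_frame("top")
def full(c,x0,y0,s): return [((u+.5)/s-.5+x0,(v+.5)/s-.5+y0) for u,v in c]
def fit(name,c,z):
    P=onz(f,c,z)[:,:2]; ctr=P.mean(0)
    e=np.roll(P,-1,0)-P; L=np.linalg.norm(e,axis=1)
    a=np.degrees(np.arctan2(e[:,1],e[:,0])); 
    print(name,ctr.round(1),"L",L.round(1),"edges ang",a.round(1), "yaw mod90", (((a+45)%90)-45).round(1))
t=lambda c:full(c,260,150,3.75)
fit("tile",t([(176,318),(251,301),(269,375),(193,392)]),12)
fit("spacer",t([(286,72),(360,57),(380,127),(305,144)]),12)
fit("block top",t([(474,255),(541,294),(496,362),(428,320)]),24)
fit("orange",t([(138,462),(207,494),(170,567),(101,533)]),12)
fit("base",full([(110,103),(642,163),(580,590),(50,523)],180,150,8),12)
for n,p in dict(jar=(439,162),wash=(312,128),sharp=(412,191),penc1=(296,152),penc2=(303,204)).items(): print(n,onz(f,[p],0).round())
s=bot.get_state()
from scipy.spatial.transform import Rotation as Ro
print(Ro.from_euler('xyz',s['eef_rot'],degrees=True).as_matrix().round(3))
```

```text
tile [467.7 -66.7] L [51.9 51.1 52.2 50.9] edges ang [ -77.7 -167.7  102.1   12. ] yaw mod90 [12.3 12.3 12.1 12. ]
spacer [ 636.8 -146.1] L [52.3 51.  52.9 52.2] edges ang [ -78.8 -166.4  102.5   12.9] yaw mod90 [11.2 13.6 12.5 12.9]
block top [ 491. -241.] L [50.8 55.3 52.  54.2] edges ang [-121.6  144.6   57.1  -36.8] yaw mod90 [-31.6 -35.4 -32.9 -36.8]
orange [357.3 -19.4] L [50.1 53.4 50.3 52.5] edges ang [-115.1  151.8   63.8  -28.4] yaw mod90 [-25.1 -28.2 -26.2 -28.4]
base [597.4 177.6] L [174.2 140.7 170.5 138.8] edges ang [-97.1 172.   82.2  -6.5] yaw mod90 [-7.1 -8.  -7.8 -6.5]
jar [[ 675. -384.    0.]]
wash [[772. -55.   0.]]
sharp [[ 599. -310.    0.]]
penc1 [[707. -12.   0.]]
penc2 [[567. -29.   0.]]
[[-0.     0.358  0.934]
 [-0.001  0.934 -0.358]
 [-1.    -0.001  0.   ]]
```

```bash
cat >> h.py <<'E'
from scipy.spatial.transform import Rotation as Ro
from scipy.linalg import logm, expm
def T0(s=None):
    s=s or bot.get_state(); T=np.eye(4);T[:3,:3]=Ro.from_euler('xyz',s['eef_rot'],degrees=True).as_matrix();T[:3,3]=s['tcp_pos'];return T
def mk(xa,ya,grasp,off=154.7):
    xa=np.array(xa,float);xa/=np.linalg.norm(xa);ya=np.array(ya,float);ya-=xa*(xa@ya);ya/=np.linalg.norm(ya)
    T=np.eye(4);T[:3,:3]=np.c_[xa,ya,np.cross(xa,ya)];T[:3,3]=np.array(grasp)-off*xa;return T
def hd(a): a=np.radians(a);return np.array([np.cos(a),np.sin(a),0])
def down(grasp,h): return mk([0,0,-1],hd(h),grasp)
def plan(T1,n=None,Ta=None,mm=40,dg=6.9):
    Ta=T0() if Ta is None else Ta
    D=np.linalg.inv(Ta)@T1
    w=np.degrees(Ro.from_matrix(D[:3,:3]).as_rotvec())
    if n is None: n=max(1,int(np.ceil(max(np.linalg.norm(D[:3,3])/mm,np.linalg.norm(w)/dg))))
    E=np.real(expm(np.real(logm(D))/n)); r=np.degrees(Ro.from_matrix(E[:3,:3]).as_rotvec())
    print("total",D[:3,3].round(1),w.round(2)); print(n,"rows: %.4f %.4f %.4f %.2f %.2f %.2f"%(*(E[:3,3]/1000),*r)); return n
E
python3 - <<'E'
from h import *
f=vision.grab_frame("wrist"); R=np.array(f["R"]);c=-R.T@np.array(f["t"]); T=T0()
print(c, "cam in tool",T[:3,:3].T@(c-T[:3,3]), "axis in tool",T[:3,:3].T@R[2])
# view pose: camera seeing pocket; put grasp so
for T1 in [down([500,230,300],-8),down([540,190,300],-8)]: plan(T1)
E
```

```text
[164.24897471 632.5563132  372.58237085] cam in tool [ 31.82294235  -0.44003672 -72.82840211] axis in tool [ 9.57131351e-01 -6.05294973e-04  2.89653605e-01]
total [ -50.1 -256.4  384.7] [7.705e+01 2.000e-02 3.000e-02]
12 rows: -0.0042 0.0012 0.0415 6.42 0.00 0.00
total [ -50.1 -279.4  436.3] [7.705e+01 2.000e-02 3.000e-02]
14 rows: -0.0036 0.0022 0.0399 5.50 0.00 0.00
```

```bash
cat >> h.py <<'E'
def pk(h,o): # pocket frame
    d=hd(h);z=np.cos(np.pi/6)*np.array([0,0,1])-.5*d;x=np.cos(np.pi/6)*d+.5*np.array([0,0,1]);P=np.eye(4);P[:3,:3]=np.c_[x,np.cross(z,x),z];P[:3,3]=o;return P
def pose(P,zg,x=0,y=0): # grasp pt in pocket frame
    return mk(-P[:3,2],-P[:3,1],(P@[x,y,zg,1])[:3])
E
python3 - <<'E'
from h import *
P=pk(82.6,[597,178,65]); print(P.round(2)); plan(pose(P,118))
E
```

```text
[[ 1.10e-01 -9.90e-01 -6.00e-02  5.97e+02]
 [ 8.60e-01  1.30e-01 -5.00e-01  1.78e+02]
 [ 5.00e-01  0.00e+00  8.70e-01  6.50e+01]
 [ 0.00e+00  0.00e+00  0.00e+00  1.00e+00]]
total [ 103.5 -402.7  525.8] [74.58 25.4  20.02]
17 rows: -0.0045 -0.0019 0.0426 4.39 1.49 1.18
```

>>> carry_out --steps "-0.0043 -0.0018 0.0402 4.15 1.41 1.11 -1;-0.0043 -0.0018 0.0402 4.15 1.41 1.11 -1;-0.0043 -0.0018 0.0402 4.15 1.41 1.11 -1;-0.0043 -0.0018 0.0402 4.15 1.41 1.11 -1;-0.0043 -0.0018 0.0402 4.15 1.41 1.11 -1;-0.0043 -0.0018 0.0402 4.15 1.41 1.11 -1;-0.0043 -0.0018 0.0402 4.15 1.41 1.11 -1;-0.0043 -0.0018 0.0402 4.15 1.41 1.11 -1;-0.0043 -0.0018 0.0402 4.15 1.41 1.11 -1"

```text
time: 1.1
tcp_pos: [506.3, 374.9, 402.4]
eef_rot: [160.3, 74.0, 101.5]
force: [0.7, -1.0, -0.2]
gripper_width: 85.6
```

Run:
```python
from h import *
s=bot.get_state();print(s['time'],s['tcp_pos'],s['q'],s['force'])
P=pk(82.6,[597,178,65]);plan(pose(P,118))
```

```text
1.1 [506.33069283 374.86818381 402.42330071] [-36.42886954  32.43799746   1.58548392  88.29760281 -19.15771633
  54.28772478   6.6680846 ] [ 0.66978687 -0.97814819 -0.19524285]
total [   3.8 -114.6  335.7] [37.05 12.6   9.82]
9 rows: -0.0041 -0.0016 0.0400 4.12 1.40 1.09
```

Convention confirmed.

>>> carry_out --steps "-0.0041 -0.0016 0.0400 4.12 1.40 1.09 -1;-0.0041 -0.0016 0.0400 4.12 1.40 1.09 -1;-0.0041 -0.0016 0.0400 4.12 1.40 1.09 -1;-0.0041 -0.0016 0.0400 4.12 1.40 1.09 -1;-0.0041 -0.0016 0.0400 4.12 1.40 1.09 -1;-0.0041 -0.0016 0.0400 4.12 1.40 1.09 -1;-0.0041 -0.0016 0.0400 4.12 1.40 1.09 -1;-0.0041 -0.0016 0.0400 4.12 1.40 1.09 -1;-0.0041 -0.0016 0.0400 4.12 1.40 1.09 -1;0 0 0 0 0 0 -1"

```text
time: 1.93
tcp_pos: [578.3, 32.3, 298.0]
eef_rot: [-179.4, 60.7, 82.2]
force: [-0.3, -1.8, -1.6]
gripper_width: 85.5
```

Run:
```python
from h import *
s=bot.get_state();print(s['time'],s['tcp_pos'],s['q'],s['dq'].max())
P=pk(82.6,[597,178,65]);plan(pose(P,118))
f=vision.grab_frame("wrist");cv2.imwrite("pics/w1.png",f["pixels"]);np.save("w1.npy",f,allow_pickle=True)
```

```text
1.9333 [578.32447298  32.32163432 298.01080058] [ 9.94996833e-01  3.66694932e+01  3.65947327e-02  1.02855374e+02
 -4.29453678e+01  4.55120737e+01  2.47678838e+01] 2.6280814733228577
total [  2.4  -0.4 -10.7] [-0.94  0.72 -0.2 ]
1 rows: 0.0024 -0.0004 -0.0107 -0.94 0.72 -0.20
```

View pics/w1.png

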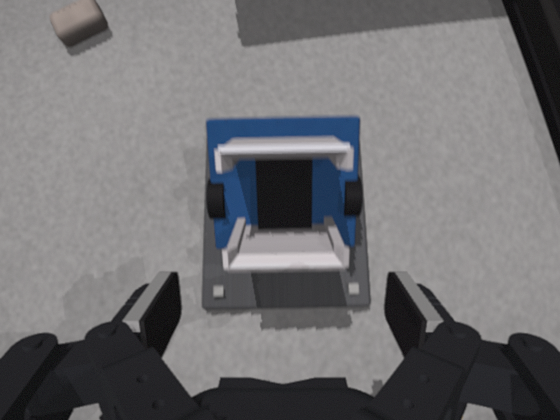

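Run:
```python
from h import *
f=np.load("w1.npy",allow_pickle=True).item()
crop(f,190,105,190,105,4.2,"w1a.png");crop(f,190,210,190,105,4.2,"w1b.png")
```

```text
(no output)
```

View pics/w1a.png

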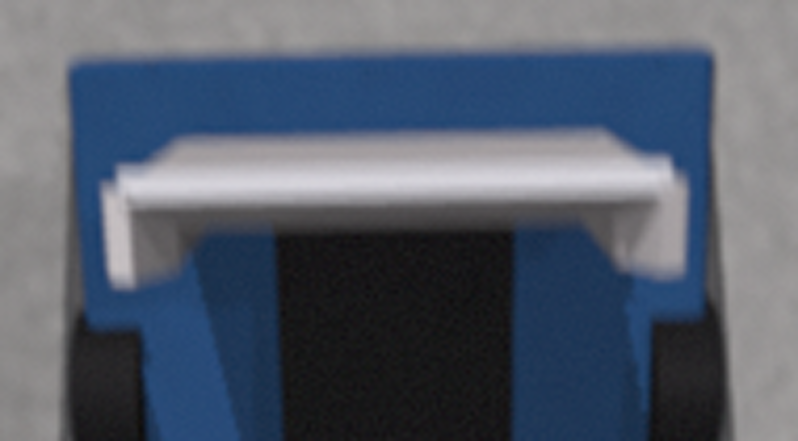

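View pics/w1b.png

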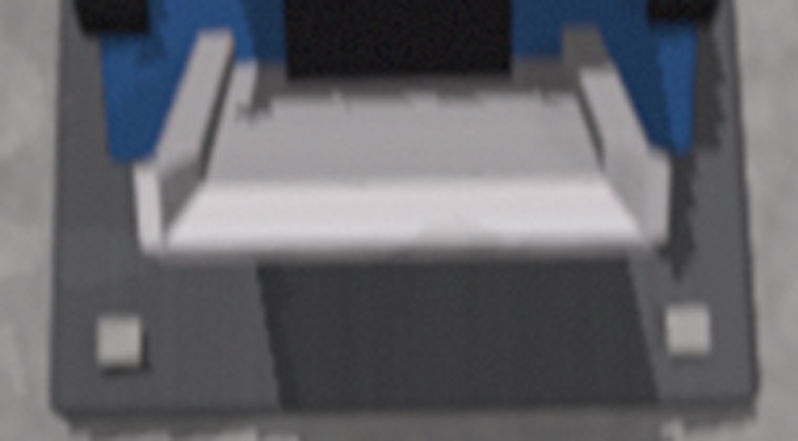

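Run:
```python
from h import *
from scipy.optimize import least_squares
f=np.load("w1.npy",allow_pickle=True).item()
fa=lambda u,v,y0:((u+.5)/4.2-.5+190,(v+.5)/4.2-.5+y0)
pts=[((50,55,-10),fa(70,65,105),0),((50,-55,-10),fa(713,50,105),0),((-50,55,-10),fa(106,160,210),0),((-50,-55,-10),fa(694,153,210),0),
((-85,70,12),fa(52,408,210),1),((-85,-70,12),fa(757,400,210),1)]
obs=np.array([p[1] for p in pts])
def X(v):
    P=pk(v[0],[v[1],v[2],65]); d=hd(v[0]);e=hd(v[0]+90)
    return np.array([ (P@[*p[0],1])[:3] if p[2]==0 else np.array([v[1],v[2],0])+d*p[0][0]+e*p[0][1]+[0,0,p[0][2]] for p in pts])
for m in (slice(0,4),slice(0,6)):
    r=least_squares(lambda v:(proj(f,X(v))-obs)[m].ravel(),[82.6,597,178]); print(r.x.round(2)); print((proj(f,X(r.x))-obs).round(1).tolist())
P=pk(*[r.x[0],[r.x[1],r.x[2],65]]); 
for q in [(-30,20,0),(-30,-20,0),(0,20,0),(0,-20,0)]:
    u=proj(f,[(P@[*q,1])[:3]])[0]; print(q,((u[0]-190+.5)*4.2-.5).round(),((u[1]-105+.5)*4.2-.5).round(),((u[1]-210+.5)*4.2-.5).round())
```

```text
[ 82.61 600.51 178.68]
[[-1.8, -1.8], [1.7, -1.0], [0.1, 1.7], [0.0, 0.9], [-2.0, 2.7], [2.0, 1.6]]
[ 82.54 600.62 179.25]
[[-1.6, -2.6], [1.8, -1.7], [0.1, 0.9], [-0.1, 0.3], [-2.0, 1.9], [1.8, 1.0]]
(-30, 20, 0) 286.0 520.0 79.0
(-30, -20, 0) 512.0 517.0 76.0
(0, 20, 0) 279.0 355.0 -86.0
(0, -20, 0) 514.0 351.0 -90.0
```

Run:
```python
from h import *
plan(down([491,-241,140],-34));
```

```text
total [-137.4  -48.7  252.6] [ 25.46 -28.99   6.96]
8 rows: -0.0101 0.0012 0.0358 3.18 -3.62 0.87
```

>>> carry_out --steps "-0.0101 0.0012 0.0358 3.18 -3.62 0.87 -1;-0.0101 0.0012 0.0358 3.18 -3.62 0.87 -1;-0.0101 0.0012 0.0358 3.18 -3.62 0.87 -1;-0.0101 0.0012 0.0358 3.18 -3.62 0.87 -1;-0.0101 0.0012 0.0358 3.18 -3.62 0.87 -1;-0.0101 0.0012 0.0358 3.18 -3.62 0.87 -1;-0.0101 0.0012 0.0358 3.18 -3.62 0.87 -1;-0.0101 0.0012 0.0358 3.18 -3.62 0.87 -1;0 0 0 0 0 0 -1;0 0 0 0 0 0 -1"

```text
time: 2.82
tcp_pos: [494.6, -236.3, 296.2]
eef_rot: [160.2, 89.6, 36.8]
force: [-0.1, -0.1, -0.2]
gripper_width: 85.4
```

Run:
```python
from h import *
s=bot.get_state();print(s['time'],s['tcp_pos'],s['eef_rot'],s['q'],s['dq'].max(),s['force'])
plan(down([491,-241,140],-34))
f=vision.grab_frame("wrist");cv2.imwrite("pics/w2.png",f["pixels"]);np.save("w2.npy",f,allow_pickle=True)
```

```text
2.8167 [ 494.58048789 -236.33968855  296.17463287] [160.15933126  89.61110913  36.76131398] [  6.16695213  36.26489161  26.92077585 106.38477045 -23.77092664
  42.77580931  12.9040577 ] 0.8018051863714403 [-0.14223008 -0.0951068  -0.17138918]
total [ 1.4 -0.4  5.9] [ 0.6  -0.37 -0.13]
1 rows: 0.0014 -0.0004 0.0059 0.60 -0.37 -0.13
```

View pics/w2.png

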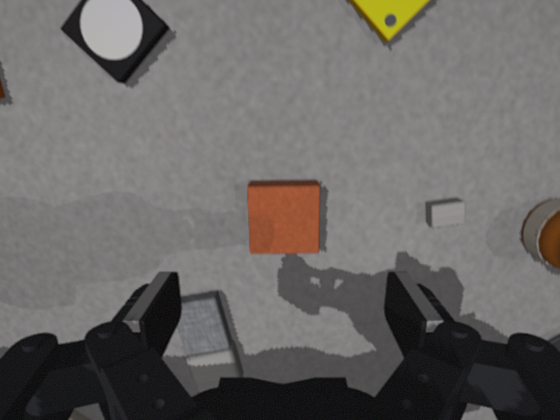

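Run:
```python
from h import *
f=np.load("w2.npy",allow_pickle=True).item()
crop(f,230,165,110,110,5.4,"w2a.png")
```

```text
(no output)
```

View pics/w2a.png

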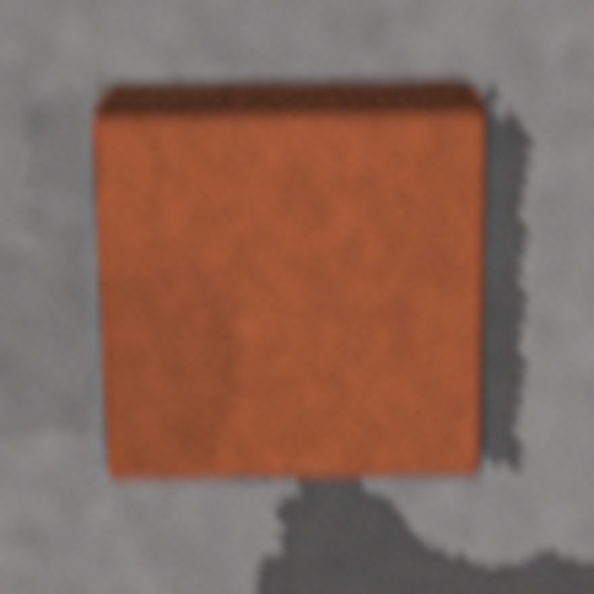

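```bash
cat >> h.py <<'E'
def sq(f,c,z):
    P=onz(f,c,z)[:,:2]; e=np.roll(P,-1,0)-P; a=np.degrees(np.arctan2(e[:,1],e[:,0]))
    m=(a%90); m=np.where(m>45,m-90,m)
    print(P.mean(0).round(1),"L",np.linalg.norm(e,axis=1).round(1),"yaw",m.round(1)); return P.mean(0),m
E
python3 - <<'E'
from h import *
f=np.load("w2.npy",allow_pickle=True).item()
c=[((u+.5)/5.4-.5+230,(v+.5)/5.4-.5+165) for u,v in [(96,112),(486,112),(480,478),(108,478)]]
sq(f,c,24)
E
```

```text
[ 494.4 -241.3] L [50.6 51.4 51.2 51.4] yaw [-33.5 -32.6 -33.5 -33.2]
```

Run:
```python
from h import *
T=down([494.4,-241.3,20],-33.3);plan(T); plan(T,5)
```

```text
total [120.8   2.8   7.2] [ 0.09 -0.47 -0.04]
4 rows: 0.0302 0.0007 0.0017 0.02 -0.12 -0.01
total [120.8   2.8   7.2] [ 0.09 -0.47 -0.04]
5 rows: 0.0242 0.0006 0.0014 0.02 -0.09 -0.01
```

>>> carry_out --steps "0.020 0.0028 0.0072 0.09 -0.47 -0.04 -1;0.03 0 0 0 0 0 -1;0.03 0 0 0 0 0 -1;0.02 0 0 0 0 0 -1;0.01 0 0 0 0 0 -1;0 0 0 0 0 0 -1;0 0 0 0 0 0 -1"

```text
time: 3.45
tcp_pos: [494.0, -242.1, 185.3]
eef_rot: [-43.6, 90.0, -166.9]
force: [0.1, -0.7, 0.1]
gripper_width: 85.3
```

Run:
```python
from h import *
T=down([494.4,-241.3,20],-33.3);plan(T)
f=vision.grab_frame("wrist");cv2.imwrite("pics/w3.png",f["pixels"])
```

```text
total [10.6 -0.1 -0.9] [0.03 0.02 0.02]
1 rows: 0.0106 -0.0001 -0.0009 0.03 0.02 0.02
```

View pics/w3.png

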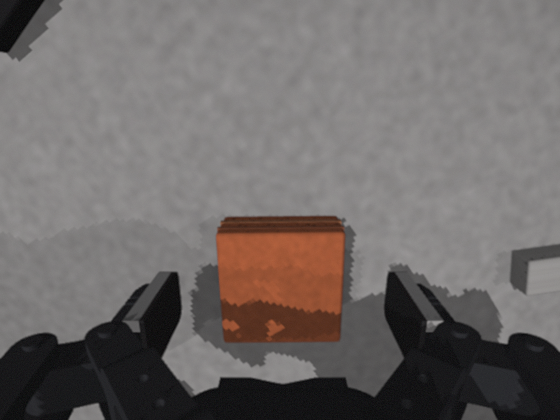

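>>> carry_out --steps "0.0106 0 -0.0009 0 0 0 -1;0 0 0 0 0 0 1;0 0 0 0 0 0 1;0 0 0 0 0 0 1;0 0 0 0 0 0 1;0 0 0 0 0 0 1;0 0 0 0 0 0 1;0 0 0 0 0 0 1" --force 40

```text
time: 4.17
tcp_pos: [493.8, -242.4, 175.1]
eef_rot: [29.2, 89.9, -94.2]
force: [-0.2, 0.4, 5.3]
gripper_width: 51.3
```

Run:
```python
from h import *
s=bot.get_state();print(s['time'],s['tcp_pos'],s['force'],s['gripper_width'])
f=vision.grab_frame("wrist");cv2.imwrite("pics/w4.png",f["pixels"])
```

```text
4.1667 [ 493.83465741 -242.39262663  175.12937476] [-0.22126094  0.39586433  5.32318384] 51.29377387944145
```

View pics/w4.png

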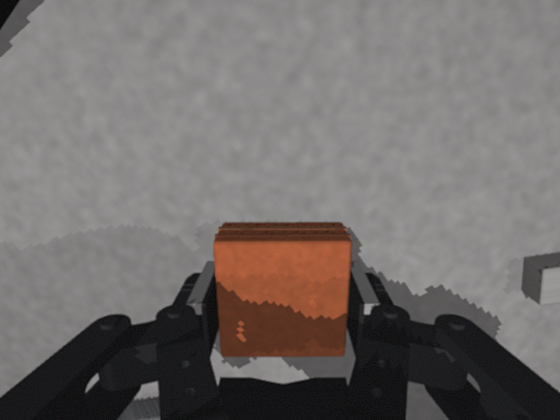

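>>> carry_out --steps "-0.01 0 0 0 0 0 1;-0.03 0 0 0 0 0 1;-0.04 0 0 0 0 0 1;-0.04 0 0 0 0 0 1;0 0 0 0 0 0 1"

```text
time: 4.63
tcp_pos: [495.3, -244.0, 301.8]
eef_rot: [88.1, 89.2, -35.3]
force: [0.2, -0.2, -1.3]
gripper_width: 51.2
```

Run:
```python
from h import *
s=bot.get_state();print(s['time'],s['tcp_pos'],s['force'],s['gripper_width'],s['q'])
P=pk(82.6,[600.6,179,65]);plan(pose(P,118)); plan(pose(P,118),10)
```

```text
4.6333 [ 495.2667422  -243.95821681  301.75937761] [ 0.21684866 -0.2118731  -1.29593626] 51.16523863974401 [  6.24496535  36.12608175  27.78827555 105.70677643 -23.5848123
  43.11605535  13.34550509]
total [  -0.7  -85.2 -288.5] [-25.21  29.68  -7.55]
8 rows: 0.0088 -0.0034 -0.0372 -3.15 3.71 -0.94
total [  -0.7  -85.2 -288.5] [-25.21  29.68  -7.55]
10 rows: 0.0072 -0.0026 -0.0297 -2.52 2.97 -0.76
```

>>> carry_out --steps "0.0072 -0.0026 -0.0297 -2.52 2.97 -0.76 1;0.0072 -0.0026 -0.0297 -2.52 2.97 -0.76 1;0.0072 -0.0026 -0.0297 -2.52 2.97 -0.76 1;0.0072 -0.0026 -0.0297 -2.52 2.97 -0.76 1;0.0072 -0.0026 -0.0297 -2.52 2.97 -0.76 1;0.0072 -0.0026 -0.0297 -2.52 2.97 -0.76 1;0.0072 -0.0026 -0.0297 -2.52 2.97 -0.76 1;0.0072 -0.0026 -0.0297 -2.52 2.97 -0.76 1;0.0072 -0.0026 -0.0297 -2.52 2.97 -0.76 1;0.0072 -0.0026 -0.0297 -2.52 2.97 -0.76 1"

```text
time: 5.47
tcp_pos: [580.7, 46.8, 294.6]
eef_rot: [-178.4, 59.6, 84.2]
force: [0.8, -0.1, -1.1]
gripper_width: 51.4
```

>>> carry_out --steps "0 0 0 0 0 0 1;0 0 0 0 0 0 1"

```text
time: 5.63
tcp_pos: [580.5, 47.6, 295.0]
eef_rot: [-178.4, 59.6, 84.2]
force: [0.8, -0.7, -0.8]
gripper_width: 50.8
```

Run:
```python
from h import *
s=bot.get_state();print(s['time'],s['tcp_pos'],s['force'],s['gripper_width'],s['q'])
P=pk(82.6,[600.6,179,65]);plan(pose(P,118)); plan(pose(P,85))
f=vision.grab_frame("wrist");cv2.imwrite("pics/w5.png",f["pixels"]);np.save("w5.npy",f,allow_pickle=True)
```

```text
5.6333 [580.54164338  47.5975591  294.98797566] [ 0.76099027 -0.73480604 -0.77756322] 50.84855902143252 [  0.39824346  37.27502451  -1.05504829 102.41694606 -43.47011439
  45.76976282  24.72831013]
total [-7.1  2.9 -0.1] [-0.19 -0.36  0.82]
1 rows: -0.0071 0.0029 -0.0001 -0.19 -0.36 0.82
total [25.9  3.3  0.1] [-0.19 -0.36  0.82]
1 rows: 0.0259 0.0033 0.0001 -0.19 -0.36 0.82
```

View pics/w5.png

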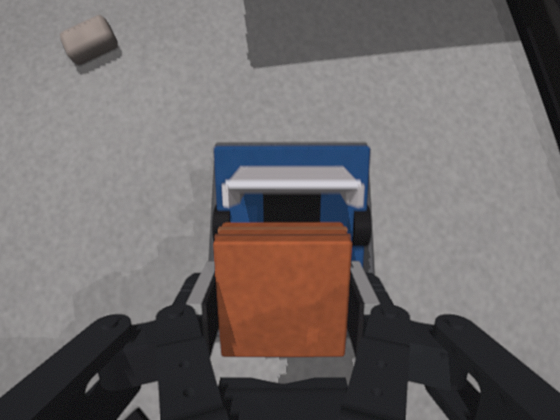

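```bash
cat >> h.py <<'E'
def inhand(f,c,xt,T=None):
    T=T0() if T is None else T
    cc,d=rays(f,c); R=T[:3,:3]; cc=R.T@(cc-T[:3,3]); d=d@R
    Q=cc+d*((xt-cc[0])/d[:,0])[:,None]; print(Q.round(1).tolist(),"mean",Q.mean(0).round(1)); return Q
E
python3 - <<'E'
from h import *
f=np.load("w5.npy",allow_pickle=True).item()
crop(f,205,210,160,160,3.75,"w5a.png")
inhand(f,[(215,240),(350,240),(346,356),(220,357)],151.)
E
```

```text
[[151.0, -24.4, -28.1], [151.0, 24.8, -28.2], [151.0, 26.3, 22.7], [151.0, -25.3, 23.4]] mean [151.    0.3  -2.5]
```

View pics/w5a.png

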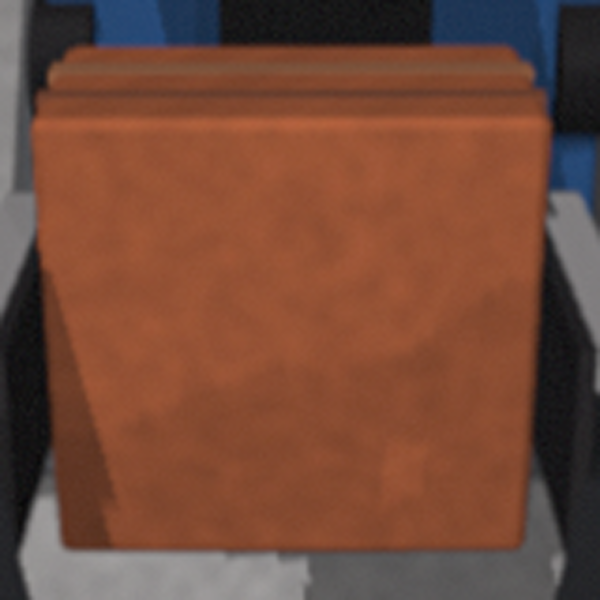

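Run:
```python
from h import *
f=np.load("w5.npy",allow_pickle=True).item()
P=pk(82.6,[600.6,179,65])
print(proj(f,[(P@[*q,1])[:3] for q in [(50,55,-10),(50,-55,-10),(36,36,52),(36,-36,52)]]).round(1))
crop(f,205,135,180,100,4.4,"w5b.png")
plan(pose(P,78,x=-1.5))
```

```text
[[211.5 142.6]
 [370.9 142.3]
 [224.3 180.3]
 [360.  180.2]]
total [33.6  3.1 -0.4] [-0.36 -0.23  0.72]
1 rows: 0.0336 0.0031 -0.0004 -0.36 -0.23 0.72
```

View pics/w5b.png

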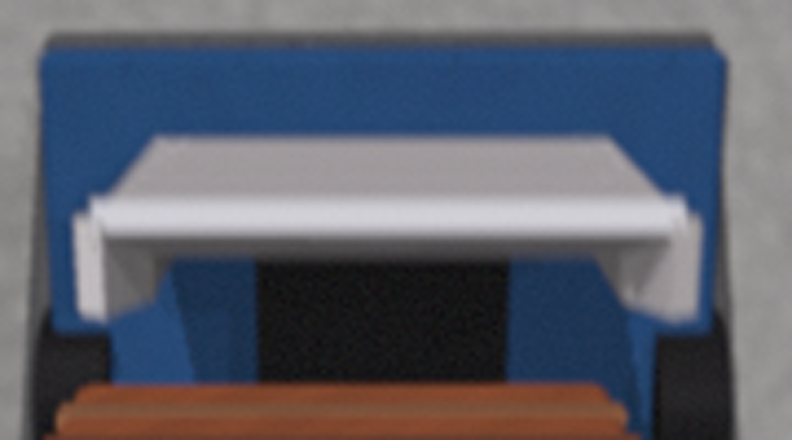

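>>> carry_out --steps "0.0168 0.0018 0.0004 -0.18 -0.12 0.36 1;0.0168 0.0018 0.0003 -0.18 -0.12 0.36 1;0 0 0 0 0 0 1;0 0 0 0 0 0 1"

```text
time: 6.02
tcp_pos: [585.9, 60.2, 264.6]
eef_rot: [-179.7, 60.0, 82.7]
force: [-0.6, 0.6, -0.6]
gripper_width: 51.3
```

Run:
```python
from h import *
s=bot.get_state();print(s['time'],s['tcp_pos'],s['force'],s['gripper_width'])
P=pk(82.6,[600.6,179,65]);plan(pose(P,78,x=-2.5,y=-.5))
f=vision.grab_frame("wrist");cv2.imwrite("pics/w6.png",f["pixels"]);np.save("w6.npy",f,allow_pickle=True)
g=vision.grab_frame("scene");crop(g,270,110,140,130,4.5,"s6.png")
```

```text
6.0167 [585.8718778   60.19559074 264.57325309] [-0.5944029   0.60435639 -0.57673128] 51.29629208314922
total [-0.  -0.2 -1.4] [-0.16  0.02  0.07]
1 rows: -0.0000 -0.0002 -0.0014 -0.16 0.02 0.07
```

View pics/w6.png

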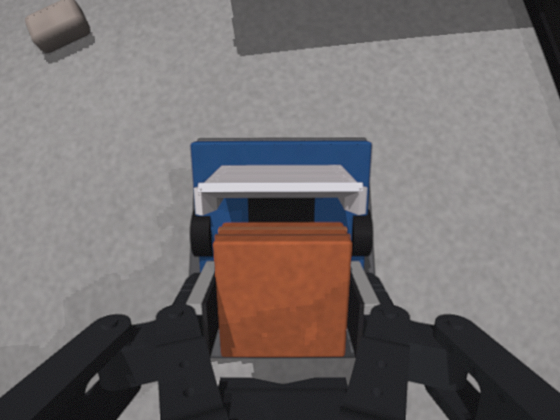

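View pics/s6.png

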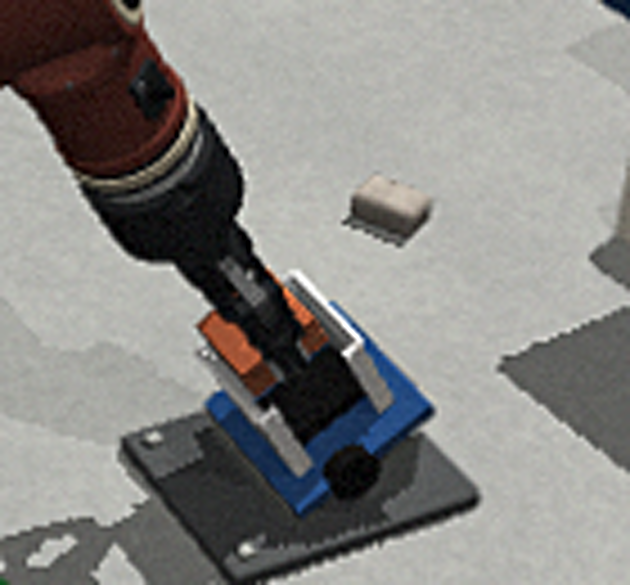

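>>> carry_out --steps "0.008 0 -0.0010 -0.16 0 0 1;0.008 0 0 0 0 0 1;0.008 0 0 0 0 0 1;0 0 0 0 0 0 1;0 0 0 0 0 0 1"

```text
time: 6.53
tcp_pos: [587.7, 74.8, 244.6]
eef_rot: [180.0, 59.9, 82.8]
force: [-0.3, -0.5, -0.6]
gripper_width: 51.3
```

Run:
```python
from h import *
s=bot.get_state();print(s['time'],s['tcp_pos'],s['force'],s['gripper_width'])
P=pk(82.6,[600.6,179,65]);plan(pose(P,20.4,x=-2.5,y=-.5))
f=vision.grab_frame("wrist");crop(f,180,130,210,250,3,"w7.png")
g=vision.grab_frame("scene");crop(g,290,150,100,90,6,"s7.png")
```

```text
6.5333 [587.69613578  74.79159549 244.57422091] [-0.34168631 -0.456531   -0.6124716 ] 51.2898730317784
total [32.9 -0.1  1.4] [ 0.15 -0.09  0.08]
1 rows: 0.0329 -0.0001 0.0014 0.15 -0.09 0.08
```

View pics/w7.png

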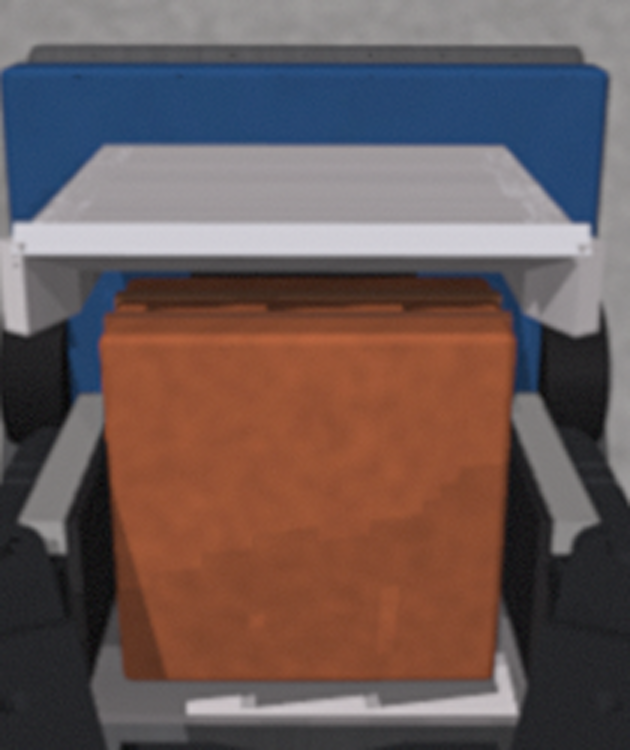

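View pics/s7.png

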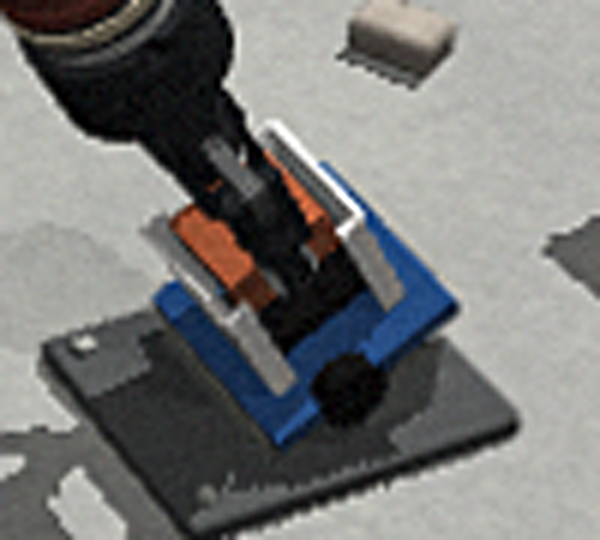

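>>> carry_out --steps "0.008 0 0 0 0 0 1;0.008 0 0 0 0 0 1;0.008 0 0 0 0 0 1;0.004 0 0 0 0 0 1;0 0 0 0 0 0 1;0 0 0 0 0 0 1"

```text
time: 7.13
tcp_pos: [589.7, 88.4, 220.6]
eef_rot: [179.9, 59.9, 82.7]
force: [-0.4, 0.7, -0.6]
gripper_width: 51.0
```

Run:
```python
from h import *
s=bot.get_state();print(s['time'],s['tcp_pos'],s['force'],s['gripper_width'])
P=pk(82.6,[600.6,179,65]);plan(pose(P,20.4,x=-2.5,y=-.5))
f=vision.grab_frame("wrist");crop(f,180,130,210,250,3,"w8.png")
```

```text
7.1333 [589.71955534  88.41180046 220.55355367] [-0.40282679  0.67429567 -0.64011849] 50.98186577621303
total [ 5.2 -0.4  1.3] [ 0.14 -0.09  0.03]
1 rows: 0.0052 -0.0004 0.0013 0.14 -0.09 0.03
```

View pics/w8.png

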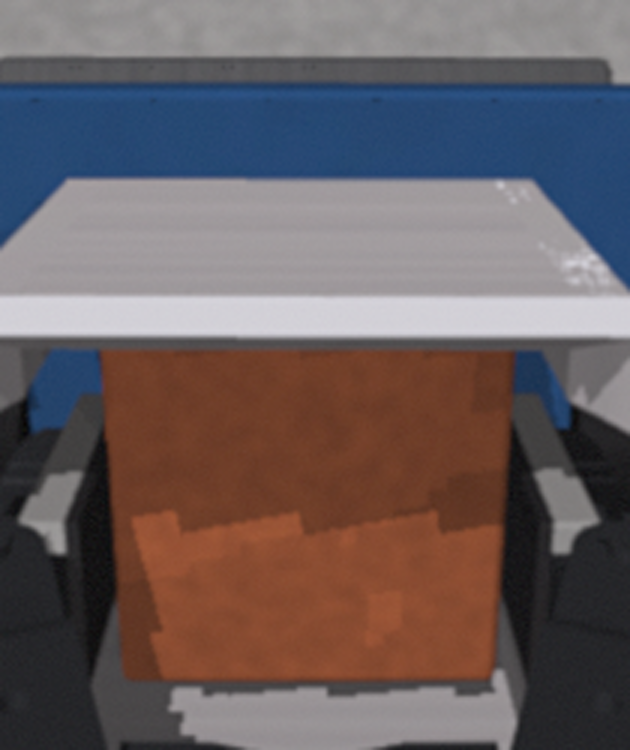

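Clear so far. I'll ease down to the floor in small steps until contact.

>>> carry_out --steps "0.003 0 0.0004 0 0 0 1;0.0015 0 0 0 0 0 1;0 0 0 0 0 0 1;0 0 0 0 0 0 1"

```text
time: 7.52
tcp_pos: [590.1, 90.1, 217.0]
eef_rot: [179.8, 59.9, 82.5]
force: [0.4, -0.8, -1.8]
gripper_width: 51.2
```

>>> carry_out --steps "0.001 0 0 0 0 0 1;0 0 0 0 0 0 1;0 0 0 0 0 0 1"

```text
time: 7.77
tcp_pos: [590.3, 90.4, 216.3]
eef_rot: [179.7, 59.9, 82.5]
force: [-0.1, 0.2, 0.1]
gripper_width: 51.1
```

>>> carry_out --steps "0.001 0 0 0 0 0 1;0 0 0 0 0 0 1;0 0 0 0 0 0 1"

```text
time: 8.02
tcp_pos: [590.3, 90.4, 216.2]
eef_rot: [179.7, 59.9, 82.5]
force: [-1.0, -2.3, 5.6]
gripper_width: 51.4
```

>>> carry_out --steps "0.0005 0 0 0 0 0 1;0 0 0 0 0 0 -0.4;0 0 0 0 0 0 -0.4;0 0 0 0 0 0 -0.4;0 0 0 0 0 0 -0.4;0 0 0 0 0 0 -0.4"

```text
time: 8.52
tcp_pos: [590.2, 91.5, 214.7]
eef_rot: [179.8, 59.9, 82.6]
force: [0.5, -0.8, -0.3]
gripper_width: 60.0
```

Run:
```python
from h import *
s=bot.get_state();print(s['time'],s['tcp_pos'],s['force'],s['gripper_width'])
P=pk(82.6,[600.6,179,65]);plan(pose(P,20.4,x=-2.5,y=-.5))
f=vision.grab_frame("wrist");crop(f,180,130,210,250,3,"w9.png")
```

```text
8.5167 [590.23212667  91.52834347 214.65695978] [ 0.5396612  -0.75442159 -0.25192074] 60.00848779595169
total [-1.5 -0.5  1. ] [ 0.16 -0.09 -0.01]
1 rows: -0.0015 -0.0005 0.0010 0.16 -0.09 -0.01
```

View pics/w9.png

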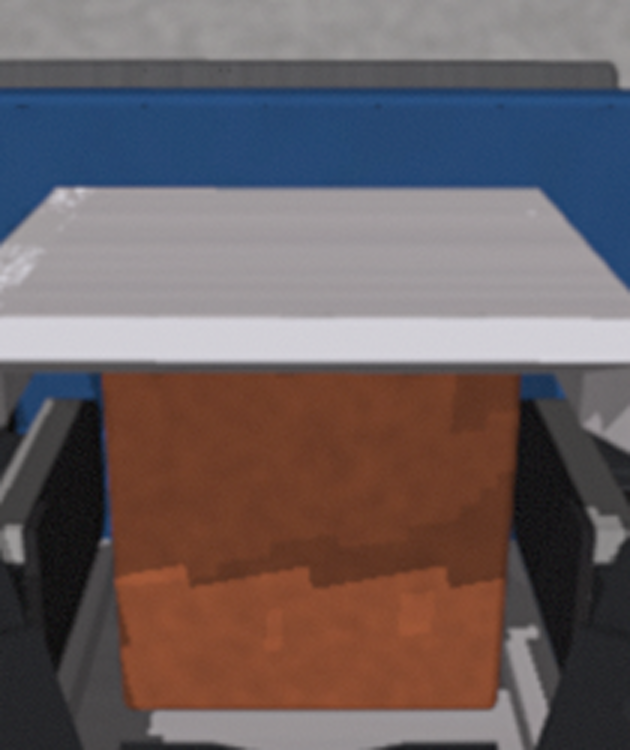

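>>> carry_out --steps "-0.02 0 0 0 0 0 -0.4;-0.03 0 0 0 0 0 -0.4;-0.035 0 0 0 0 0 -1;-0.02 0 0 0 0 0 -1;0 0 0 0 0 0 -1;0 0 0 0 0 0 -1"

```text
time: 9.07
tcp_pos: [583.6, 38.6, 306.6]
eef_rot: [179.5, 59.9, 82.3]
force: [0.4, 0.0, 0.2]
gripper_width: 85.5
```

Run:
```python
from h import *
s=bot.get_state();print(s['time'],s['tcp_pos'],s['force'],s['gripper_width'])
f=vision.grab_frame("wrist");np.save("w10.npy",f,allow_pickle=True);crop(f,180,110,220,180,3.4,"w10.png")
P=pk(82.6,[600.6,179,65])
q=proj(f,[(P@[a,b,24,1])[:3] for a,b in [(26,26),(26,-26),(-26,-26),(-26,26)]]);print(((q-[180,110]+.5)*3.4-.5).round())
plan(down([636.8,-146,140],12.5)); print(s['q'])
```

```text
9.0667 [583.58185758  38.5818071  306.62631074] [0.44245854 0.03698172 0.18901497] 85.53848888371333
[[199. 233.]
 [471. 233.]
 [463. 484.]
 [208. 484.]]
total [-79.6  76.7 158.8] [-19.27 -29.8   -5.25]
6 rows: -0.0077 0.0084 0.0307 -3.21 -4.97 -0.87
[  0.77530231  36.39193621  -0.36307881 101.6953835  -42.87267547
  46.55629193  24.6582842 ]
```

View pics/w10.png

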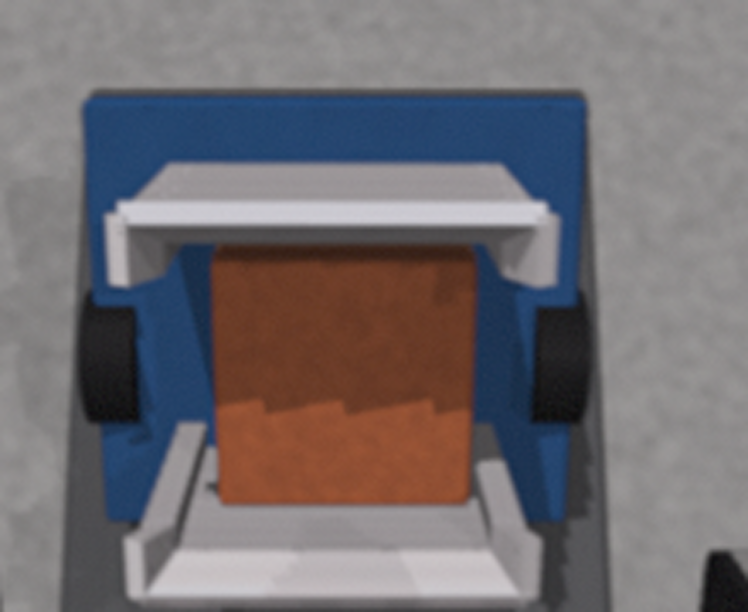

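>>> carry_out --steps "-0.0077 0.0084 0.0307 -3.21 -4.97 -0.87 -1;-0.0077 0.0084 0.0307 -3.21 -4.97 -0.87 -1;-0.0077 0.0084 0.0307 -3.21 -4.97 -0.87 -1;-0.0077 0.0084 0.0307 -3.21 -4.97 -0.87 -1;-0.0077 0.0084 0.0307 -3.21 -4.97 -0.87 -1;-0.0077 0.0084 0.0307 -3.21 -4.97 -0.87 -1;0 0 0 0 0 0 -1;0 0 0 0 0 0 -1;0 0 0 0 0 0 -1"

```text
time: 9.87
tcp_pos: [636.6, -144.6, 293.1]
eef_rot: [-146.8, 89.8, 135.7]
force: [0.2, 0.5, -0.2]
gripper_width: 85.3
```

Run:
```python
from h import *
s=bot.get_state();print(s['time'],s['tcp_pos'],s['dq'].max(),s['q'])
f=vision.grab_frame("wrist");cv2.imwrite("pics/w11.png",f["pixels"]);np.save("w11.npy",f,allow_pickle=True);crop(f,220,150,130,130,4.6,"w11a.png")
plan(down([636.8,-146,140],12.5))
```

```text
9.8667 [ 636.62471793 -144.62205267  293.14960323] 0.6820119013651372 [  2.44477261  42.69492292  14.97393573  88.36656495 -13.19478113
  50.85827717  34.55309088]
total [-1.3 -0.2  1.7] [ 0.07 -0.18  0.09]
1 rows: -0.0013 -0.0002 0.0017 0.07 -0.18 0.09
```

View pics/w11.png

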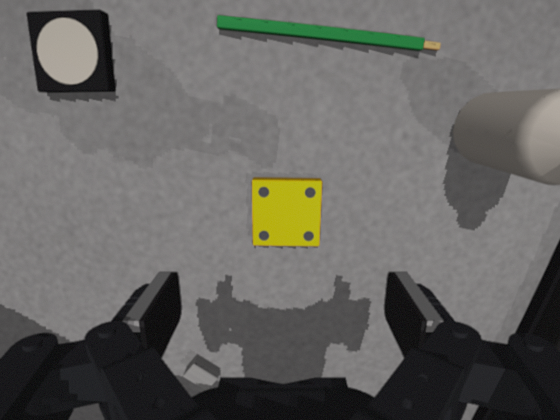

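View pics/w11a.png

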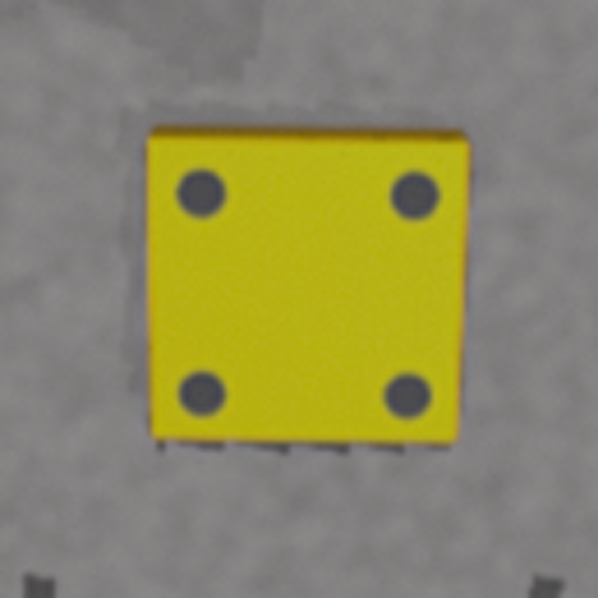

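Run:
```python
from h import *
f=np.load("w11.npy",allow_pickle=True).item()
c=[((u+.5)/4.6-.5+220,(v+.5)/4.6-.5+150) for u,v in [(148,138),(469,143),(458,443),(151,438)]]
p,m=sq(f,c,12); plan(down([*p,18],m.mean()))
```

```text
[ 640.1 -147.5] L [50.5 50.8 51.1 50.7] yaw [11.6 12.3 11.5 11.6]
total [120.7   2.9   4.3] [ 0.81 -0.18  0.1 ]
4 rows: 0.0302 0.0007 0.0010 0.20 -0.04 0.02
```

>>> carry_out --steps "0.020 0.0029 0.0043 0.81 -0.18 0.1 -1;0.035 0 0 0 0 0 -1;0.03 0 0 0 0 0 -1;0.02 0 0 0 0 0 -1;0.006 0 0 0 0 0 -1;0 0 0 0 0 0 -1;0 0 0 0 0 0 -1"

```text
time: 10.5
tcp_pos: [641.3, -149.8, 184.7]
eef_rot: [42.5, 89.7, -35.9]
force: [-0.8, 1.1, 1.0]
gripper_width: 85.6
```

Run:
```python
from h import *
print(bot.get_state()['force']);plan(down([640.1,-147.5,18],11.8))
f=vision.grab_frame("wrist");crop(f,140,180,290,230,2.6,"w12.png")
```

```text
[-0.83006473  1.08599365  1.02708592]
total [12.  -0.7 -2.6] [-0.12  0.22 -0.2 ]
1 rows: 0.0120 -0.0007 -0.0026 -0.12 0.22 -0.20
```

View pics/w12.png

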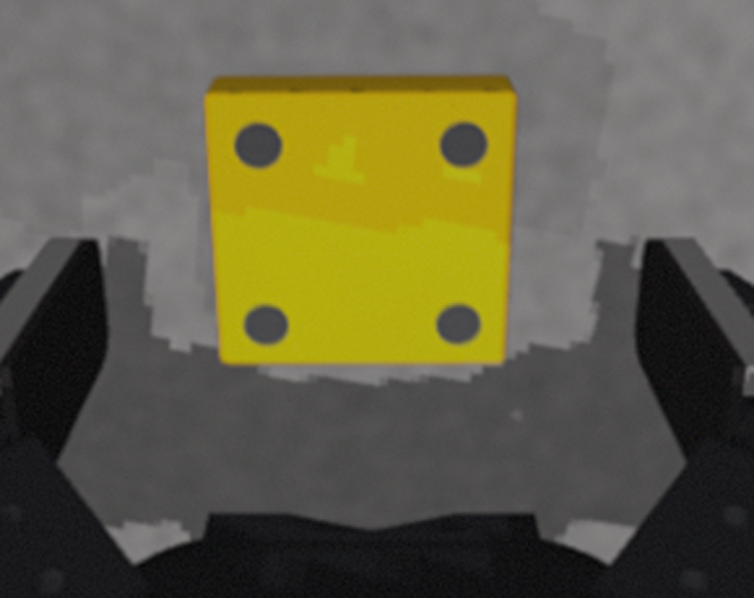

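>>> carry_out --steps "0.006 -0.001 -0.0026 0 0.2 -0.2 -1;0.006 0 0 0 0 0 -1;0 0 0 0 0 0 -1;0 0 0 0 0 0 -1"

```text
time: 10.88
tcp_pos: [639.3, -148.0, 172.1]
eef_rot: [-75.5, 89.9, -153.8]
force: [-0.2, -0.4, 0.5]
gripper_width: 85.2
```

Run:
```python
from h import *
print(bot.get_state()['force']);plan(down([640.1,-147.5,18],11.8))
```

```text
[-0.20924029 -0.41788732  0.49323747]
total [-0.6  0.9 -0.4] [-0.16  0.02  0.07]
1 rows: -0.0006 0.0009 -0.0004 -0.16 0.02 0.07
```

>>> carry_out --steps "0 0 0 0 0 0 1;0 0 0 0 0 0 1;0 0 0 0 0 0 1;0 0 0 0 0 0 1;0 0 0 0 0 0 1;0 0 0 0 0 0 1;0 0 0 0 0 0 1" --force 40

```text
time: 11.47
tcp_pos: [639.7, -148.4, 172.7]
eef_rot: [6.5, 89.9, -71.9]
force: [-0.4, 0.6, 3.9]
gripper_width: 50.7
```

Run:
```python
from h import *
s=bot.get_state();print(s['time'],s['tcp_pos'],s['force'],s['gripper_width'])
f=vision.grab_frame("wrist");crop(f,190,200,180,190,3,"w13.png")
```

```text
11.4667 [ 639.72959918 -148.38959988  172.74592311] [-0.43421981  0.59116113  3.90753153] 50.7121717736303
```

View pics/w13.png

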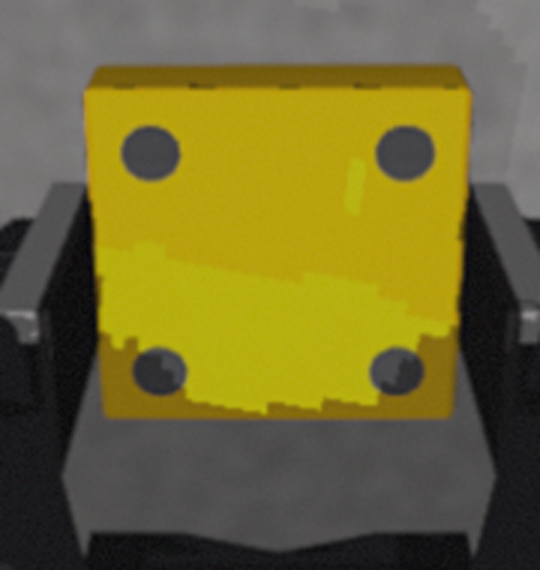

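>>> carry_out --steps "-0.01 0 0 0 0 0 1;-0.03 0 0 0 0 0 1;-0.04 0 0 0 0 0 1;-0.04 0 0 0 0 0 1;0 0 0 0 0 0 1"

```text
time: 11.93
tcp_pos: [641.9, -149.3, 301.3]
eef_rot: [59.8, 89.1, -18.6]
force: [1.0, -1.0, 0.9]
gripper_width: 50.8
```

Run:
```python
from h import *
s=bot.get_state();print(s['time'],s['tcp_pos'],s['force'],s['gripper_width'],s['q'])
P=pk(82.6,[600.6,179,65]);plan(pose(P,118,x=-2.8,y=1)); plan(pose(P,118,x=-2.8,y=1),9)
```

```text
11.9333 [ 641.90626998 -149.27007828  301.30680591] [ 0.95178894 -0.98055307  0.90445458] 50.79623816994036 [  2.43208932  42.50285045  15.57228896  87.30858345 -13.38188554
  51.10002871  34.00367654]
total [  -0.3  -20.5 -199. ] [18.82 30.04  4.14]
6 rows: 0.0071 -0.0080 -0.0321 3.14 5.01 0.69
total [  -0.3  -20.5 -199. ] [18.82 30.04  4.14]
9 rows: 0.0050 -0.0055 -0.0213 2.09 3.34 0.46
```

>>> carry_out --steps "0.0050 -0.0055 -0.0213 2.09 3.34 0.46 1;0.0050 -0.0055 -0.0213 2.09 3.34 0.46 1;0.0050 -0.0055 -0.0213 2.09 3.34 0.46 1;0.0050 -0.0055 -0.0213 2.09 3.34 0.46 1;0.0050 -0.0055 -0.0213 2.09 3.34 0.46 1;0.0050 -0.0055 -0.0213 2.09 3.34 0.46 1;0.0050 -0.0055 -0.0213 2.09 3.34 0.46 1;0.0050 -0.0055 -0.0213 2.09 3.34 0.46 1;0.0050 -0.0055 -0.0213 2.09 3.34 0.46 1;0 0 0 0 0 0 1"

```text
time: 12.77
tcp_pos: [578.3, 47.7, 293.3]
eef_rot: [-177.8, 59.4, 84.8]
force: [-0.1, 1.8, -0.4]
gripper_width: 51.1
```

Run:
```python
from h import *
s=bot.get_state();print(s['time'],s['tcp_pos'],s['force'],s['gripper_width'],s['dq'].max())
P=pk(82.6,[600.6,179,65]);plan(pose(P,78,x=-2.8,y=1))
f=vision.grab_frame("wrist");cv2.imwrite("pics/w14.png",f["pixels"])
```

```text
12.7667 [578.28689425  47.7120662  293.31296684] [-0.06973174  1.76214531 -0.4345056 ] 51.10742959730829 5.294810718465198
total [31.5  4.9  2. ] [-0.24 -0.54  1.14]
1 rows: 0.0315 0.0049 0.0020 -0.24 -0.54 1.14
```

View pics/w14.png

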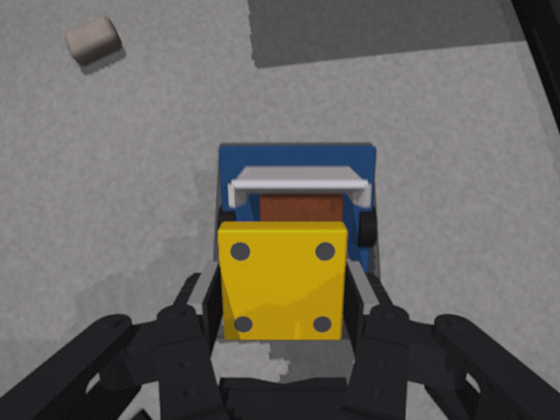

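>>> carry_out --steps "0.016 0.0025 0.001 -0.12 -0.27 0.57 1;0.0155 0.0024 0.001 -0.12 -0.27 0.57 1;0 0 0 0 0 0 1;0 0 0 0 0 0 1"

```text
time: 13.15
tcp_pos: [585.8, 55.3, 263.4]
eef_rot: [179.9, 60.5, 82.2]
force: [-0.2, 0.5, 0.4]
gripper_width: 50.8
```

Run:
```python
from h import *
s=bot.get_state();print(s['time'],s['tcp_pos'],s['force'],s['gripper_width'],s['dq'].max())
P=pk(82.6,[600.6,179,65]);plan(pose(P,78,x=-2.8,y=1));plan(pose(P,42,x=-2.8,y=1))
f=vision.grab_frame("wrist");crop(f,180,120,210,250,3,"w15.png")
g=vision.grab_frame("scene");crop(g,290,150,100,90,6,"s15.png")
```

```text
13.15 [585.84997686  55.34579576 263.41600686] [-0.17309795  0.53192403  0.40256401] 50.796954923019264 0.6029859934060509
total [ 1.3 -2.3 -5.8] [-0.27  0.48 -0.22]
1 rows: 0.0013 -0.0023 -0.0058 -0.27 0.48 -0.22
total [37.3 -2.5 -6.1] [-0.27  0.48 -0.22]
1 rows: 0.0373 -0.0025 -0.0061 -0.27 0.48 -0.22
```

View pics/w15.png

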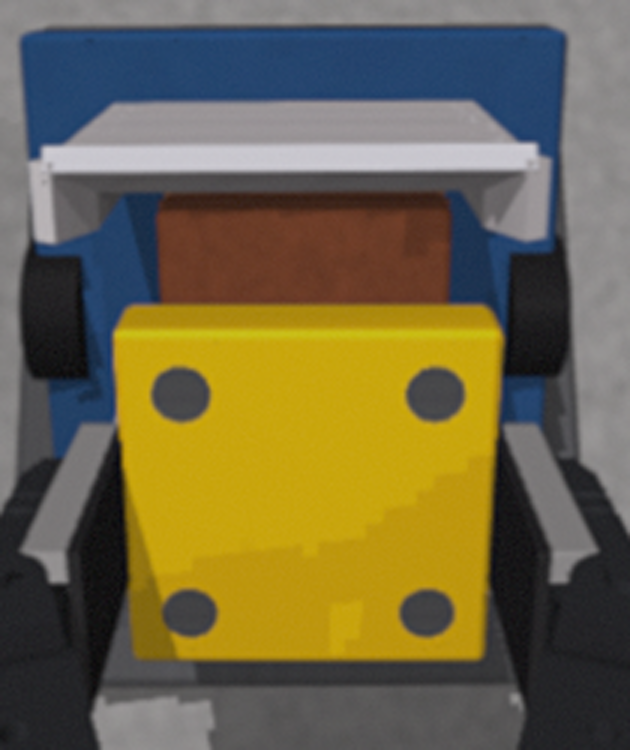

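View pics/s15.png

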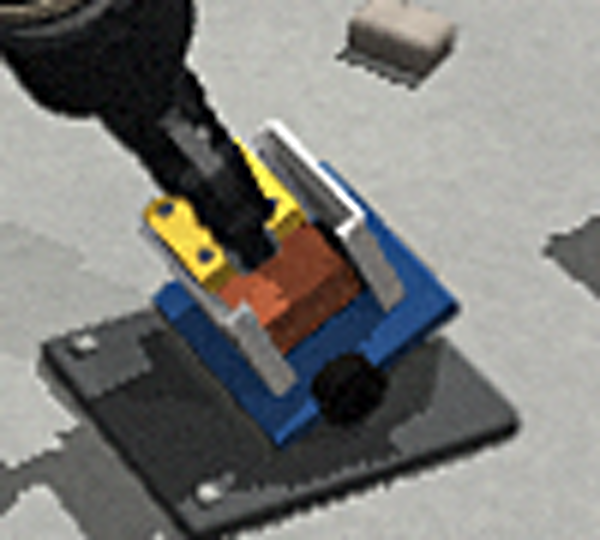

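>>> carry_out --steps "0 -0.0023 -0.0058 -0.27 0.48 -0.22 1;0 0 0 0 0 0 1;0 0 0 0 0 0 1;0 0 0 0 0 0 1"

```text
time: 13.58
tcp_pos: [584.5, 61.3, 267.5]
eef_rot: [179.7, 59.9, 82.3]
force: [0.3, -0.1, -0.1]
gripper_width: 50.6
```

Run:
```python
from h import *
s=bot.get_state();print(s['time'],s['tcp_pos'],s['force'],s['gripper_width'],s['dq'].max())
P=pk(82.6,[600.6,179,65]);plan(pose(P,78,x=-2.8,y=1));plan(pose(P,42,x=-2.8,y=1))
f=vision.grab_frame("wrist");crop(f,180,120,210,250,3,"w16.png")
g=vision.grab_frame("scene");crop(g,290,150,100,90,6,"s16.png")
```

```text
13.5833 [584.52540736  61.25088795 267.51992449] [ 0.25062607 -0.1103333  -0.08039625] 50.55624650842695 0.29511788280276424
total [ 2.1 -0.2  1.1] [ 0.09 -0.08 -0.14]
1 rows: 0.0021 -0.0002 0.0011 0.09 -0.08 -0.14
total [38.1 -0.3  1.2] [ 0.09 -0.08 -0.14]
1 rows: 0.0381 -0.0003 0.0012 0.09 -0.08 -0.14
```

View pics/w16.png

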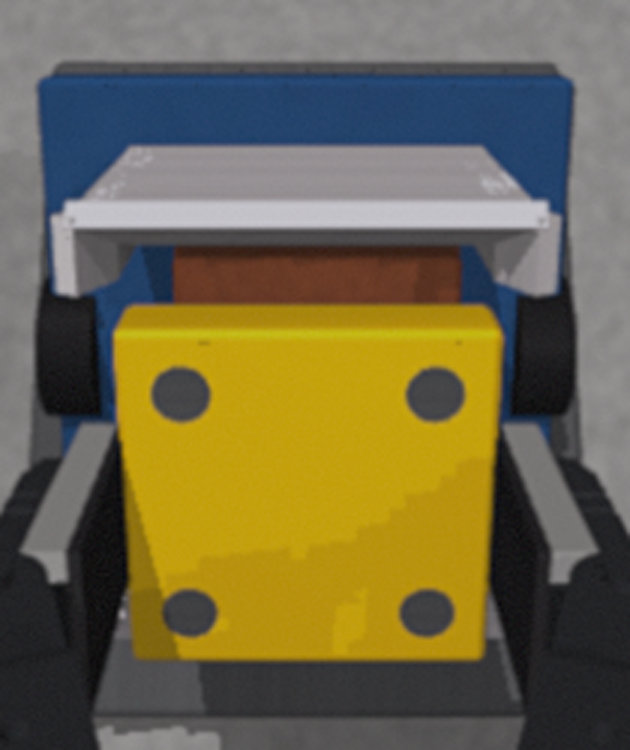

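View pics/s16.png

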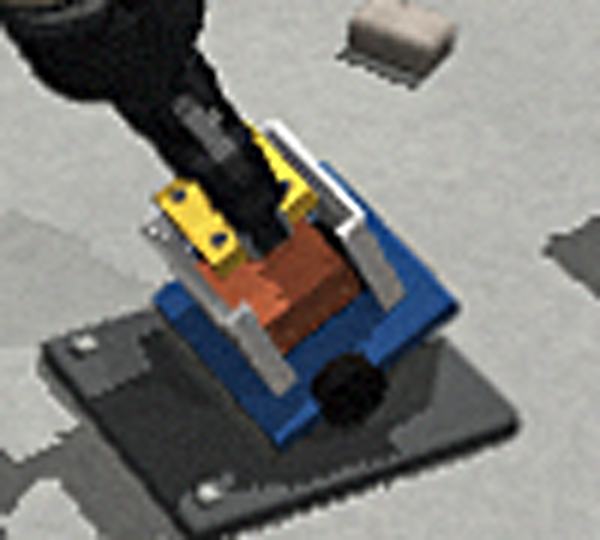

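>>> carry_out --steps "0.008 0 0.0008 0 0 0 1;0.008 0 0 0 0 0 1;0.008 0 0 0 0 0 1;0.008 0 0 0 0 0 1;0 0 0 0 0 0 1;0 0 0 0 0 0 1"

```text
time: 14.18
tcp_pos: [586.3, 77.0, 238.0]
eef_rot: [180.0, 59.9, 82.6]
force: [0.0, 1.1, -0.4]
gripper_width: 51.2
```

Run:
```python
from h import *
s=bot.get_state();print(s['time'],s['tcp_pos'],s['force'],s['gripper_width'],s['dq'].max())
P=pk(82.6,[600.6,179,65]);plan(pose(P,42,x=-2.8,y=1))
f=vision.grab_frame("wrist");crop(f,180,120,210,250,3,"w17.png")
```

```text
14.1833 [586.26234765  77.04160647 237.99617962] [ 0.03986828  1.08630822 -0.39192686] 51.18812061899301 0.8563491706574764
total [4.6 0.1 0.1] [ 0.05 -0.08  0.02]
1 rows: 0.0046 0.0001 0.0001 0.05 -0.08 0.02
```

View pics/w17.png

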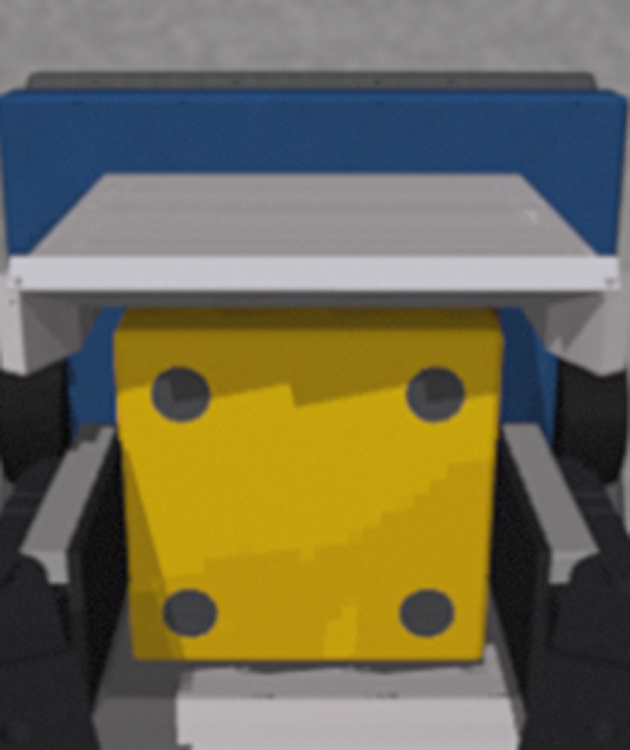

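>>> carry_out --steps "0.0025 0 0 0 0 0 1;0.0015 0 0 0 0 0 1;0 0 0 0 0 0 1;0 0 0 0 0 0 1"

```text
time: 14.57
tcp_pos: [586.8, 78.5, 235.6]
eef_rot: [179.8, 59.9, 82.4]
force: [0.5, 0.5, -0.8]
gripper_width: 51.1
```

>>> carry_out --steps "0.001 0 0 0 0 0 1;0 0 0 0 0 0 1;0 0 0 0 0 0 1"

```text
time: 14.82
tcp_pos: [586.8, 79.0, 234.6]
eef_rot: [179.8, 59.9, 82.4]
force: [0.2, -0.2, -0.4]
gripper_width: 50.7
```

>>> carry_out --steps "0.001 0 0 0 0 0 1;0 0 0 0 0 0 1;0 0 0 0 0 0 1"

```text
time: 15.07
tcp_pos: [586.9, 79.1, 234.4]
eef_rot: [179.7, 59.9, 82.4]
force: [-1.1, -2.2, 4.6]
gripper_width: 50.8
```

Contact. Releasing.

>>> carry_out --steps "0.0005 0 0 0 0 0 1;0 0 0 0 0 0 -0.4;0 0 0 0 0 0 -0.4;0 0 0 0 0 0 -0.4;0 0 0 0 0 0 -0.4;0 0 0 0 0 0 -0.4"

```text
time: 15.57
tcp_pos: [586.9, 80.0, 233.1]
eef_rot: [179.8, 59.9, 82.4]
force: [-0.2, -0.2, -1.3]
gripper_width: 59.9
```

>>> carry_out --steps "-0.02 0 0 0 0 0 -0.4;-0.03 0 0 0 0 0 -0.4;-0.035 0 0 0 0 0 -1;0 0 0 0 0 0 -1;0 0 0 0 0 0 -1"

```text
time: 15.98
tcp_pos: [581.9, 36.3, 308.6]
eef_rot: [179.3, 60.0, 81.8]
force: [-0.1, 0.1, -0.0]
gripper_width: 85.0
```

Run:
```python
from h import *
s=bot.get_state();print(s['time'],s['tcp_pos'],s['force'],s['gripper_width'],s['q'])
f=vision.grab_frame("wrist");np.save("w18.npy",f,allow_pickle=True);crop(f,180,110,220,180,3.4,"w18.png")
g=vision.grab_frame("scene");crop(g,290,150,100,90,6,"s18.png")
P=pk(82.6,[600.6,179,65])
q=proj(f,[(P@[a,b,36,1])[:3] for a,b in [(26,26),(26,-26),(-26,-26),(-26,26)]]);print(((q-[180,110]+.5)*3.4-.5).round())
plan(down([470,-67.5,140],12.2));
```

```text
15.9833 [581.91154764  36.29743965 308.58769608] [-0.11531167  0.07686411 -0.04273602] 85.02986467109103 [  1.20259559  36.08914098  -0.69389953 101.92791291 -42.62614544
  46.3738474   24.50546843]
[[195. 236.]
 [478. 235.]
 [470. 496.]
 [205. 496.]]
total [-49.7 -96.5 108.7] [-19.08 -29.8   -5.16]
6 rows: -0.0037 -0.0189 0.0173 -3.18 -4.97 -0.86
```

View pics/w18.png

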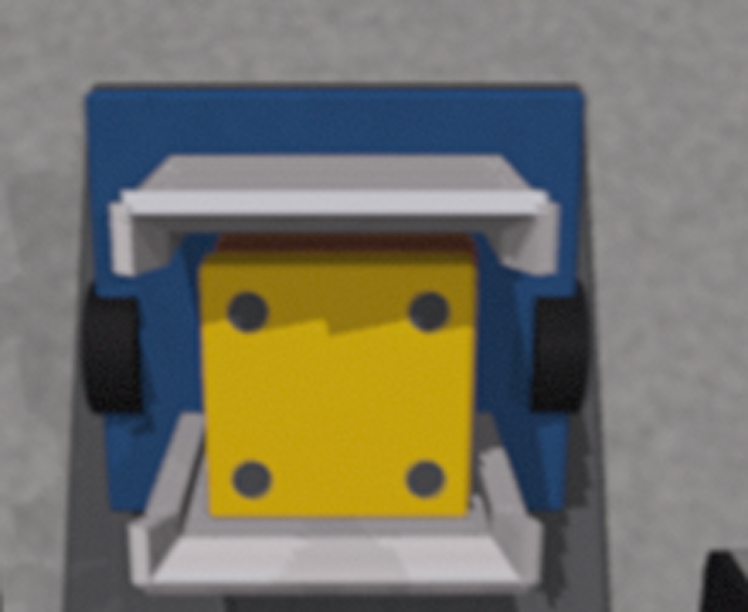

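View pics/s18.png

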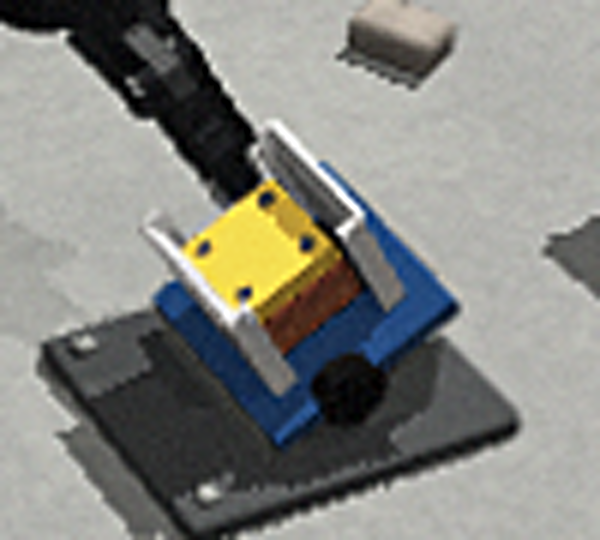

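>>> carry_out --steps "-0.0037 -0.0189 0.0173 -3.18 -4.97 -0.86 -1;-0.0037 -0.0189 0.0173 -3.18 -4.97 -0.86 -1;-0.0037 -0.0189 0.0173 -3.18 -4.97 -0.86 -1;-0.0037 -0.0189 0.0173 -3.18 -4.97 -0.86 -1;-0.0037 -0.0189 0.0173 -3.18 -4.97 -0.86 -1;-0.0037 -0.0189 0.0173 -3.18 -4.97 -0.86 -1;0 0 0 0 0 0 -1;0 0 0 0 0 0 -1;0 0 0 0 0 0 -1"

```text
time: 16.83
tcp_pos: [470.5, -66.6, 294.3]
eef_rot: [141.7, 89.9, 63.9]
force: [0.2, -0.2, 0.4]
gripper_width: 85.1
```

Run:
```python
from h import *
s=bot.get_state();print(s['time'],s['tcp_pos'],s['dq'].max(),s['q'])
f=vision.grab_frame("wrist");cv2.imwrite("pics/w19.png",f["pixels"]);np.save("w19.npy",f,allow_pickle=True);crop(f,220,150,130,130,4.6,"w19a.png")
plan(down([470,-67.5,140],12.2))
```

```text
16.8333 [470.49180578 -66.55654616 294.27802895] 0.20861916289301713 [ -4.91420693  29.80017108  14.94655852 117.42729468 -13.23546713
  34.31338476  31.35214475]
total [-0.3 -0.9  0.7] [ 0.05 -0.03 -0.06]
1 rows: -0.0003 -0.0009 0.0007 0.05 -0.03 -0.06
```

View pics/w19.png

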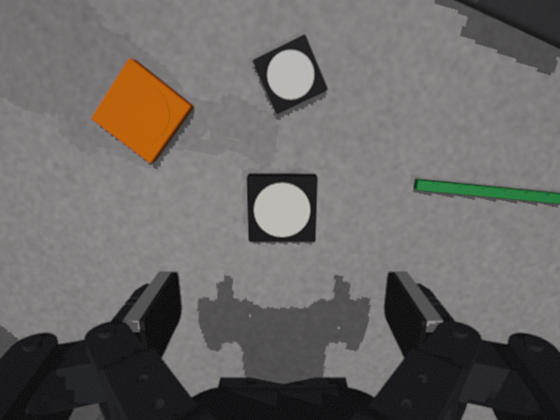

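View pics/w19a.png

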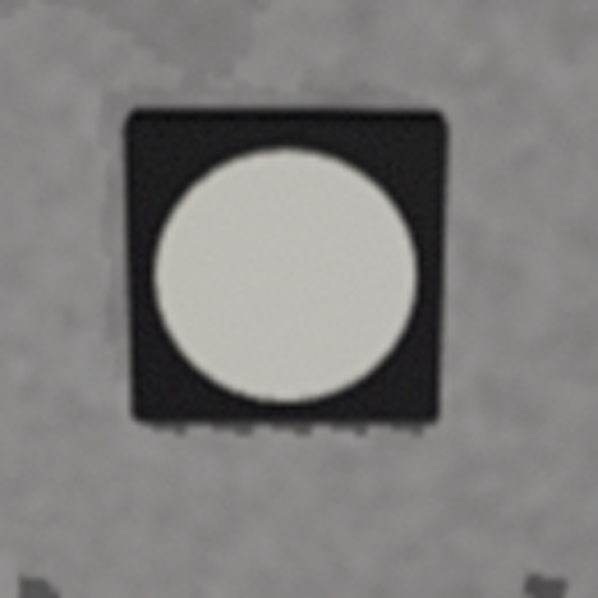

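Run:
```python
from h import *
f=np.load("w19.npy",allow_pickle=True).item()
cv=lambda L:[((u+.5)/4.6-.5+220,(v+.5)/4.6-.5+150) for u,v in L]
p,m=sq(f,cv([(125,118),(447,118),(440,422),(133,421)]),12); d=onz(f,cv([(286,275)]),12)[0,:2];print("disc",d)
p=d;plan(down([*p,18],m.mean()));print(m.mean())
```

```text
[470.9 -67.6] L [50.7 51.3 51.2 51.1] yaw [12.2 12.5 12.  12. ]
disc [470.88805722 -67.73780381]
total [121.7  -0.2   1.2] [ 0.07 -0.03 -0.06]
4 rows: 0.0304 -0.0000 0.0003 0.02 -0.01 -0.01
12.174432404125138
```

>>> carry_out --steps "0.020 0 0.0012 0 0 0 -1;0.035 0 0 0 0 0 -1;0.03 0 0 0 0 0 -1;0.02 0 0 0 0 0 -1;0.006 0 0 0 0 0 -1;0 0 0 0 0 0 -1;0 0 0 0 0 0 -1"

```text
time: 17.47
tcp_pos: [471.1, -69.0, 184.2]
eef_rot: [64.7, 89.9, -13.1]
force: [-0.6, 1.1, -0.1]
gripper_width: 85.3
```

Run:
```python
from h import *
print(bot.get_state()['force']);plan(down([470.9,-67.7,18],12.2))
```

```text
[-0.57697884  1.12054729 -0.05422492]
total [11.5  0.1 -1.3] [-0.04  0.05 -0.11]
1 rows: 0.0115 0.0001 -0.0013 -0.04 0.05 -0.11
```

>>> carry_out --steps "0.006 0 -0.0013 0 0 0 -1;0.0055 0 0 0 0 0 -1;0 0 0 0 0 0 -1;0 0 0 0 0 0 1;0 0 0 0 0 0 1;0 0 0 0 0 0 1;0 0 0 0 0 0 1;0 0 0 0 0 0 1;0 0 0 0 0 0 1;0 0 0 0 0 0 1" --force 40

```text
time: 18.3
tcp_pos: [470.4, -68.0, 173.1]
eef_rot: [54.1, 89.9, -23.7]
force: [-0.4, 0.6, 5.9]
gripper_width: 50.8
```

Run:
```python
from h import *
s=bot.get_state();print(s['time'],s['tcp_pos'],s['force'],s['gripper_width']);plan(down([470.9,-67.7,18],12.2))
f=vision.grab_frame("wrist");crop(f,190,200,180,190,3,"w20.png")
```

```text
18.3 [470.37510761 -68.02708244 173.08524298] [-0.44660625  0.56221366  5.88388831] 50.76917261197916
total [ 0.4  0.6 -0.2] [-0.06  0.08 -0.12]
1 rows: 0.0004 0.0006 -0.0002 -0.06 0.08 -0.12
```

View pics/w20.png

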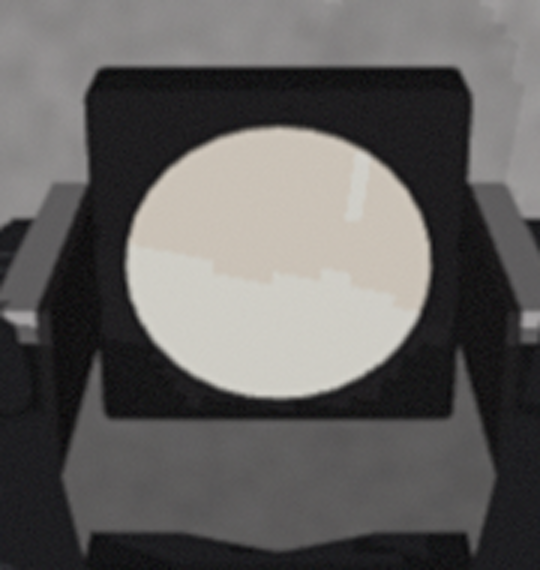

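>>> carry_out --steps "-0.01 0 0 0 0 0 1;-0.03 0 0 0 0 0 1;-0.04 0 0 0 0 0 1;-0.04 0 0 0 0 0 1;0 0 0 0 0 0 1;0 0 0 0 0 0 1"

```text
time: 18.85
tcp_pos: [470.5, -67.9, 295.0]
eef_rot: [66.9, 89.6, -10.9]
force: [0.5, 0.9, -1.1]
gripper_width: 50.6
```

Run:
```python
from h import *
s=bot.get_state();print(s['time'],s['tcp_pos'],s['force'],s['gripper_width'],s['q'])
P=pk(82.6,[600.6,179,65]);plan(pose(P,118,x=-2.8,y=1),9)
```

```text
18.85 [470.45133174 -67.86708853 295.02734418] [ 0.49674512  0.86235296 -1.06565913] 50.617190268514065 [ -5.25232972  29.73837265  15.62297519 117.51573539 -13.77983945
  34.02148291  31.98460284]
total [ -4.1 131.8 -83.5] [19.21 29.8   4.72]
9 rows: 0.0024 0.0132 -0.0113 2.13 3.31 0.52
```

>>> carry_out --steps "0.0024 0.0132 -0.0113 2.13 3.31 0.52 1;0.0024 0.0132 -0.0113 2.13 3.31 0.52 1;0.0024 0.0132 -0.0113 2.13 3.31 0.52 1;0.0024 0.0132 -0.0113 2.13 3.31 0.52 1;0.0024 0.0132 -0.0113 2.13 3.31 0.52 1;0.0024 0.0132 -0.0113 2.13 3.31 0.52 1;0.0024 0.0132 -0.0113 2.13 3.31 0.52 1;0.0024 0.0132 -0.0113 2.13 3.31 0.52 1;0.0024 0.0132 -0.0113 2.13 3.31 0.52 1;0 0 0 0 0 0 1"

```text
time: 19.68
tcp_pos: [583.2, 43.0, 295.0]
eef_rot: [-179.1, 59.8, 83.4]
force: [0.7, 0.3, -0.3]
gripper_width: 50.8
```

>>> carry_out --steps "0 0 0 0 0 0 1;0 0 0 0 0 0 1"

```text
time: 19.85
tcp_pos: [580.8, 40.8, 294.9]
eef_rot: [-178.9, 60.1, 83.6]
force: [-0.2, 0.1, -1.6]
gripper_width: 50.8
```

Run:
```python
from h import *
s=bot.get_state();print(s['time'],s['tcp_pos'],s['force'],s['gripper_width'],s['dq'].max())
P=pk(82.6,[600.6,179,65]);plan(pose(P,90,x=-2.8,y=1))
f=vision.grab_frame("wrist");cv2.imwrite("pics/w21.png",f["pixels"])
```

```text
19.85 [580.84734643  40.82963358 294.90199011] [-0.20957865  0.08599614 -1.58784051] 50.75970050489675 0.43738721645176837
total [24.2  1.  -3.2] [-0.23  0.14  0.5 ]
1 rows: 0.0242 0.0010 -0.0032 -0.23 0.14 0.50
```

View pics/w21.png

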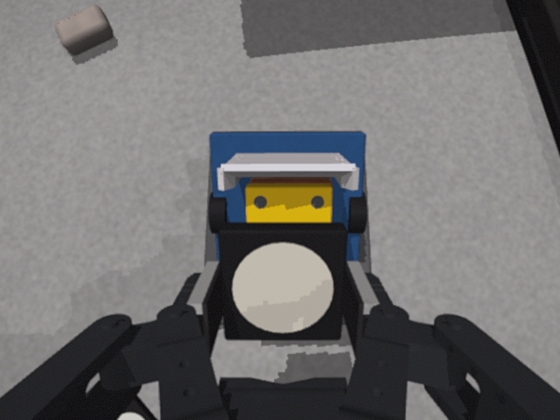

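>>> carry_out --steps "0.0121 0.0005 -0.0016 -0.12 0.07 0.25 1;0.0121 0.0005 -0.0016 -0.12 0.07 0.25 1;0 0 0 0 0 0 1;0 0 0 0 0 0 1;0 0 0 0 0 0 1"

```text
time: 20.32
tcp_pos: [584.5, 55.3, 277.2]
eef_rot: [179.6, 60.0, 82.2]
force: [-0.3, -0.1, -0.5]
gripper_width: 50.6
```

Run:
```python
from h import *
s=bot.get_state();print(s['time'],s['tcp_pos'],s['force'],s['gripper_width'],s['dq'].max())
P=pk(82.6,[600.6,179,65]);plan(pose(P,54.4,x=-2.8,y=1))
```

```text
20.3167 [584.46463695  55.32673561 277.23779437] [-0.32555537 -0.11659401 -0.47991465] 50.58466564330333 0.252575597337457
total [37.1 -1.1  0.9] [ 0.07 -0.05 -0.19]
1 rows: 0.0371 -0.0011 0.0009 0.07 -0.05 -0.19
```

>>> carry_out --steps "0.008 -0.001 0.0008 0 0 -0.19 1;0.008 0 0 0 0 0 1;0.008 0 0 0 0 0 1;0.007 0 0 0 0 0 1;0 0 0 0 0 0 1;0 0 0 0 0 0 1;0 0 0 0 0 0 1"

```text
time: 20.9
tcp_pos: [585.7, 70.8, 249.7]
eef_rot: [179.9, 59.9, 82.6]
force: [0.1, 0.2, -0.6]
gripper_width: 50.9
```

Run:
```python
from h import *
s=bot.get_state();print(s['time'],s['tcp_pos'],s['force'],s['gripper_width'],s['dq'].max())
P=pk(82.6,[600.6,179,65]);plan(pose(P,54.4,x=-2.8,y=1))
f=vision.grab_frame("wrist");crop(f,180,120,210,250,3,"w22.png")
g=vision.grab_frame("scene");crop(g,290,150,100,90,6,"s22.png")
```

```text
20.9 [585.72165857  70.79889709 249.73422845] [ 0.05322867  0.20676704 -0.58246305] 50.90884729304767 0.3211962837178561
total [ 5.5 -0.2  0.6] [ 0.09 -0.1   0.01]
1 rows: 0.0055 -0.0002 0.0006 0.09 -0.10 0.01
```

View pics/w22.png

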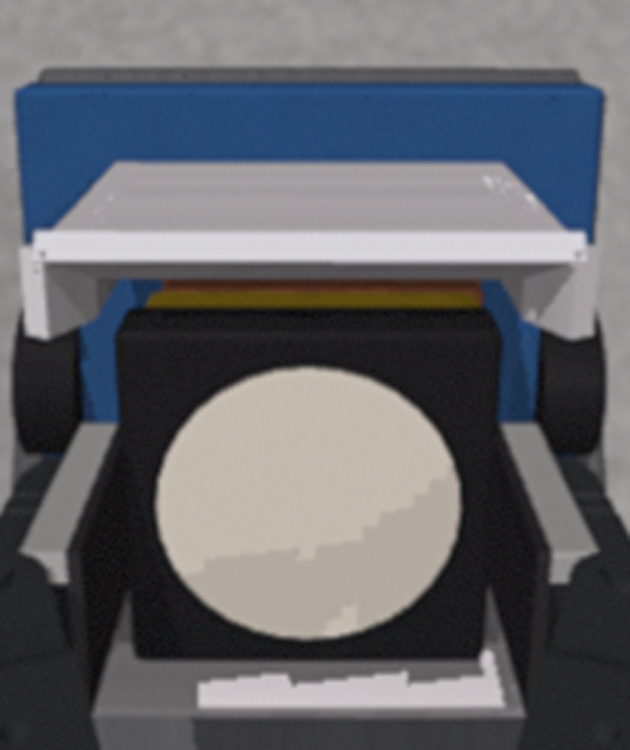

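View pics/s22.png

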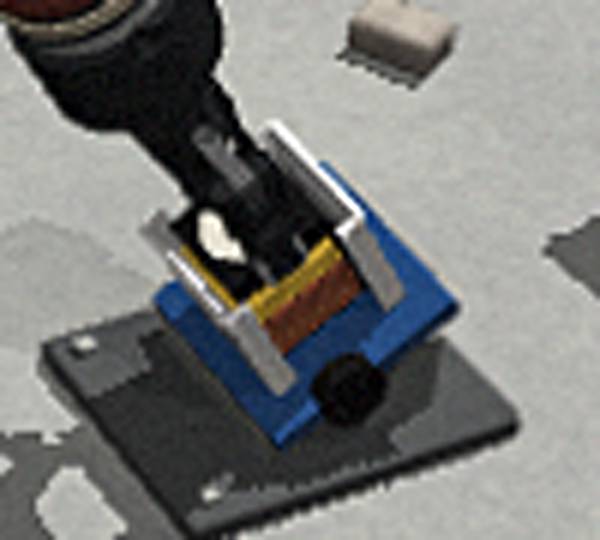

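>>> carry_out --steps "0.003 0 0 0 0 0 1;0.0015 0 0 0 0 0 1;0 0 0 0 0 0 1;0 0 0 0 0 0 1"

```text
time: 21.33
tcp_pos: [585.8, 73.2, 245.9]
eef_rot: [179.9, 59.9, 82.7]
force: [-0.7, -0.5, -1.0]
gripper_width: 50.4
```

>>> carry_out --steps "0.001 0 0 0 0 0 1;0 0 0 0 0 0 1;0 0 0 0 0 0 1"

```text
time: 21.58
tcp_pos: [586.0, 73.4, 245.4]
eef_rot: [179.9, 59.9, 82.6]
force: [-1.2, -1.6, 2.1]
gripper_width: 50.6
```

>>> carry_out --steps "0.001 0 0 0 0 0 1;0 0 0 0 0 0 1;0 0 0 0 0 0 1"

```text
time: 21.83
tcp_pos: [586.0, 73.3, 245.4]
eef_rot: [179.9, 59.9, 82.5]
force: [-3.4, -4.0, 9.0]
gripper_width: 50.5
```

Contact made (about 10 N along the pocket axis). Releasing and withdrawing.

>>> carry_out --steps "0 0 0 0 0 0 -0.4;0 0 0 0 0 0 -0.4;0 0 0 0 0 0 -0.4;0 0 0 0 0 0 -0.4;0 0 0 0 0 0 -0.4;0 0 0 0 0 0 -0.4"

```text
time: 22.33
tcp_pos: [586.0, 74.2, 244.0]
eef_rot: [180.0, 59.9, 82.7]
force: [0.5, -0.1, 0.3]
gripper_width: 59.7
```

>>> carry_out --steps "-0.02 0 0 0 0 0 -0.4;-0.03 0 0 0 0 0 -0.4;-0.035 0 0 0 0 0 -1;0 0 0 0 0 0 -1;0 0 0 0 0 0 -1;0 0 0 0 0 0 -1"

```text
time: 22.83
tcp_pos: [580.2, 32.3, 317.4]
eef_rot: [-180.0, 59.9, 82.8]
force: [0.1, 0.6, -1.4]
gripper_width: 85.3
```

Run:
```python
from h import *
s=bot.get_state();print(s['time'],s['tcp_pos'],s['force'],s['gripper_width'])
f=vision.grab_frame("wrist");np.save("w23.npy",f,allow_pickle=True);crop(f,180,110,220,180,3.4,"w23.png")
g=vision.grab_frame("scene");crop(g,290,150,100,90,6,"s23.png")
h=vision.grab_frame("top");cv2.imwrite("pics/top23.png",h["pixels"])
P=pk(82.6,[600.6,179,65])
q=proj(f,[(P@[a,b,48,1])[:3] for a,b in [(26,26),(26,-26),(-26,-26),(-26,26),(0,0)]]);print(((q-[180,110]+.5)*3.4-.5).round())
```

```text
22.8333 [580.19312041  32.31316401 317.39206861] [ 0.05765057  0.62577255 -1.36383783] 85.28527569827533
[[212. 244.]
 [497. 244.]
 [487. 506.]
 [220. 506.]
 [354. 380.]]
```

View pics/w23.png

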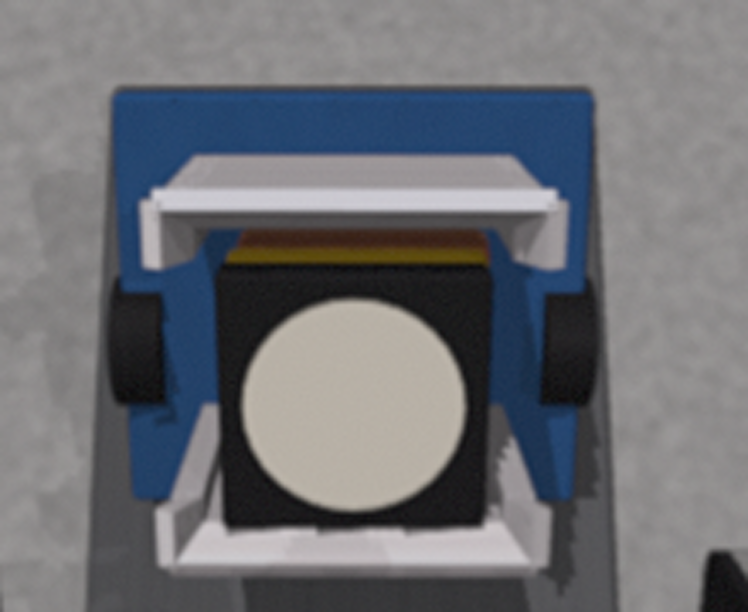

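View pics/s23.png

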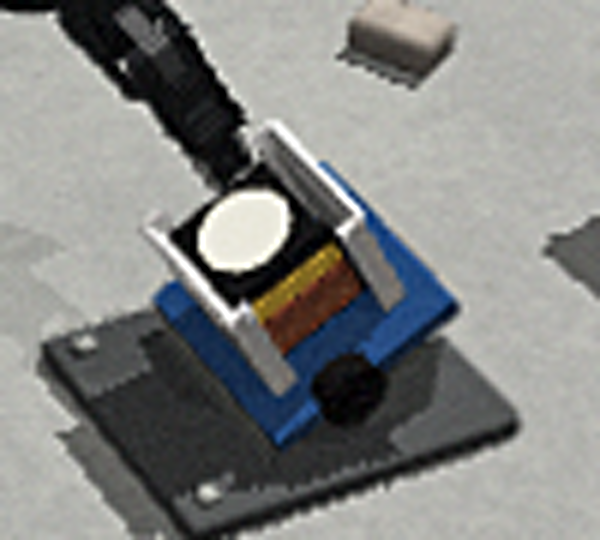

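View pics/top23.png

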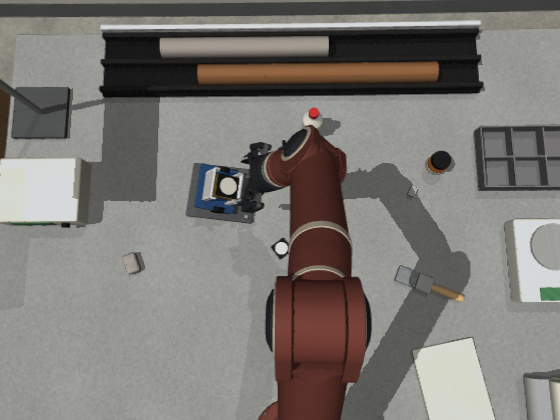

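Run:
```python
from h import *
print(order.finish_job()); s=bot.get_state(); print(s['time'],s['force'])
```

```text
the job is handed in; nothing more can be done
None
the job is handed in; nothing more can be done
```

The block, spacer and tile are stacked in that order in the tilted pocket, white disc out, and the job is handed in. `finish_job` gives no verdict, so this rests on my own checks. The robot's clock stood at about 23 s just before hand-in.

- **Placing:** I eased each part in along the pocket axis until I felt contact (about 5–10 N). Then I let it go with a small finger opening and backed straight out.
- **Last checks:** The wrist and scene pictures show all three parts flush and square, resting against the lower wall. The tile's disc is as large as it should be at full depth.
- **Off centre:** The disc measured about 4.6 mm down the slope from my estimated axis. The limit is 6 mm, and the wall itself allows only about 4 mm, so part of that is probably calibration error. Across the slope, the tile and spacer looked centred and the block was about 1.7 mm off.
- **Disagreement:** The top and wrist cameras differed by about 3 mm in x for the spacer, tile, block and holder. I used the wrist camera for both gripping and placing.
- **Bystanders:** In the final top view, the washbottle, jar, brush, sharpener and rock chip were where they started, and so was the small black look-alike. The arm hid the pencil and the orange plate. The last wrist view, just before I gripped the tile, showed both lying undisturbed, and I did not go near them after that.

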